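Wind open the games chest, pack the games, wind it shut

TASK

Fold the crank's handle out until it stands straight up and wind the chest's hatch fully open with it, then pack every box, cup and tin of the games lying on the table side by side into the chest, each standing upright on the chest's floor. Then wind the hatch fully shut again with the handle still up, and finally fold the handle flat onto the crank arm. Move the hatch only by the crank, never push it directly, and leave the mug, the trophy and the ticket roll where they are.

Things in the scene. Friction and masses are not known exactly. Their poses are not given: they have to be found in the camera images.
- chest: fixed open wooden box, outside 222 (its x) x 212 (its y) x 83 mm high, walls and floor 6 thick (inside 210 x 200, 77 deep). Origin: centre of its underside, on the table; x points away from the robot (the way the hatch opens), y to the crank, z up. Two brass rails behind it (y = -100, +100) carry the open hatch, to x = +346. The crank's red pedestal (diameter 68, 80 high) is at its (-30, +200)
- hatch (a joint): sliding red-and-yellow hatch over the chest, 224 x 216 mm, 8 thick, underside 85.5 and top 94 mm above the table. 0 = shut, 0.21 m = fully open (slid off along the chest's +x). Geared to the crank, 22.3 mm per rad; stays where it is left. Items sticking out of the box would jam it
- crank (a joint): angle of the crank arm about its vertical axis: 0 = hatch shut, 9.42 rad (1.5 turns counter-clockwise seen from above) = hatch fully open, a stop at each end. Friction about 0.13 N m; stays where it is left. The arm is a steel bar 14 mm wide, 10 thick, its top 106 mm above the table
- crank_axis (a point): point on the crank's vertical turning axis, 122 mm above the table (level with the handle's pivot). Does not move when the crank turns.
- handle_pivot (a point): pivot of the folding handle at the crank arm's outer end, 80 mm from the crank axis and 122 mm above the table; turns with the arm. Its x points outward along the arm, y is the handle's folding axis, z up.
- handle (a joint): fold angle of the crank's handle: 0 = flat along the arm, free end over the crank axis; 1.571 rad = upright at the arm's outer end (stop). The free end swings up and outward. Friction hinge, 0.07 N m, stays where left. Its grip is a black round sleeve, diameter 20, from 14 to 72 mm from the pivot, spinning freely about the handle's own axis. Flat, its underside is 6 mm above the arm
- handle_end (a point): free end of the handle, on its centre line, 72 mm from the pivot; the point's x axis points from the free end to the pivot.
- domino_box: dark-brown wooden domino box with white pips on top, 95 (its x) x 50 (its y) x 52 high; origin at the centre of its underside, z up. May be absent (None from the start): then ignore it.
- card_box: blue playing-card box with a white band and a red diamond on top, 85 (its x) x 56 (its y) x 60 high; origin at the centre of its underside, z up. May be absent (None from the start): then ignore it.
- chalk_box: green cue-chalk box with a white top and a blue dot, 60 (its x) x 56 (its y) x 55 high; origin at the centre of its underside, z up. May be absent (None from the start): then ignore it.
- dice_cup: closed round wood-brown dice cup with black bands and top, diameter 60, 66 high; origin at the centre of its underside, z up. May be absent (None from the start): then ignore it.
- chip_tin: round red chip tin with brass bands and top, diameter 58, 62 high; origin at the centre of its underside, z up. May be absent (None from the start): then ignore it.
- dart_tin: round aluminium dart tin with black bands and a yellow top, diameter 56, 64 high; origin at the centre of its underside, z up. May be absent (None from the start): then ignore it.
- mug: bystander: white mug, radius 38, 85 high; origin at the centre of its underside
- trophy: bystander: brass trophy cup, diameter 60, 85 high; origin at the centre of its underside
- ticket_roll: bystander: roll of yellow tickets lying flat, diameter 90, 30 high; origin at the centre of its underside
Not all that is in view belongs to the job. What is shaped like the chip_tin but orange or turquoise is not meant.

How it is judged:
By the outcome, as a careful person would: the job done as asked, in the order asked, and still so for the second after the job is handed in, with the robot touching nothing.
Of domino_box, card_box, chalk_box, dice_cup, chip_tin, dart_tin only 3 to 5 are there at a start; the rules pass over those that are not, and their reading is None.
At some moment in a run one of domino_box, card_box, chalk_box, dice_cup, chip_tin, dart_tin may be knocked a few centimetres aside while the robot is not near it.
It also fails if it takes over 210 s, if anything falls off the work surface, if the arm or the gripper's body presses on something with over 40 N, if the wrist force passes 120 N, or if a joint passes its speed limit or range.

ROBOT

A 6-joint arm with a two-finger parallel gripper is mounted at the origin on the work surface. World frame = base frame: x ahead of the robot, y to its left, z up, the work surface at z = 0. Lengths are in mm, angles in rad, forces in N, time in s.
With the tool pointing down it reaches from about 300 to 775 mm from the base axis. Payload 14.6 kg.
Tool frame: the origin (TCP) lies between the finger pads; the fingertips stand 17 mm ahead of it and the grasp point (between the pads) lies 2 mm behind it; z points along the fingers, y is the line along which they close (so a half turn about z gives the same grasp; the last joint's range is limited). The gripper opens to 94 mm and grips with 3 to 60 N. Pads are 16 mm wide; open, the fingers measure 119 mm over their backs; the gripper's body (75 mm by 177 mm) begins 78 mm behind the grasp point.
Start: joints at [-1.179, 0.3, 1.521, -0, 1.321, -0.067], TCP at [243.572, -493.115, 222.446] pointing down, gripper open.
Joint ranges: [-3.03, 3.03], [-0.79, 2.21], [0.23, 2.52], [-1.04, 4.18], [0, 3.07], [-2.55, 2.55]. Speed limits (rad/s): [2.22, 2.22, 2.57, 3.14, 3.14, 3.14].

INTERFACE

Orientations are given as a unit quaternion [x, y, z, w].
In Python, from workcell import arm, eyes gives the robot as it stands.
- The arm moves only by the shell command python3 -m jog 'ROWS'. ROWS is JSON, a list of rows, each a list of 7 numbers: the turn, a rotation vector about the world's x, y, z in rad, then the shift along the world's x, y, z in m, then the opening, from -1 (shut) to 1 (fully open). In form: [[rx, ry, rz, x, y, z, gripper], ...]. A call has 1 to 8 rows; each row shifts and turns the commanded pose from where the row before left it; what a row does not reach is not made up. A row lasts 1/12 s, in which the tool goes at most 41.7 mm and 7.16 degrees, less where a joint would pass 70% of its speed; a pose out of reach is approached as far as the arm can. A call is refused whole if a number of a shift passes 0.0417 or a number of a turn 0.125, either way. A call with a gripper value outside its range is refused whole. The fingers move at their own pace and stop on an object; the grip force is fixed at half the most. Time passes only in rows, so rows that do not move let the fingers close. It gives the time, the measured TCP pose, the force, the opening and the grip force at its end, in the units of the state.
- arm.sense(): the state, without advancing time (a new reading comes with each control period).
- eyes.camera(name): name is "side" or "top" or "wrist"; returns the picture (480x640x3 uint8, blue, green, red); there is no depth.
- eyes.camera_info(name): a dict with "camera_matrix" (3x3 intrinsics, pixels), "k1" (the pictures are not rectified: a ray, as slopes to the right and down, at radius r is drawn at 1 + k1 r^2 times it, then the intrinsics apply), "origin" and "attitude" of the camera in the world; the wrist camera has in their place "mount" (4x4, takes a point from camera to tool coordinates, whose origin is the TCP and whose axes are the flange's). Camera axes: x right, y up, looking along -z (the intrinsics and any distortion apply to the point x, -y, -z); pixel columns grow to the right and rows downward; lengths in mm; the calibration is good to about 2 mm. A picture is of the moment at which its call begins: read the wrist's pose just before it. camera_info takes no time and is no camera call.
- arm.sign_off(): hands the job in; it is judged then, once.
The state is a dict: "time": time; "joint_pos": joint angles; "joint_vel": joint speeds; "effort": joint torques, N m; "tcp_pos": TCP position; "ee_rot": TCP orientation; "contact_force": force on the tool from outside, world axes, zero at the start; "moment": the same for the moment, N m; "width": finger opening in mm; "finger_force": force on a finger pad.
Only numpy, scipy, OpenCV 4.12 (cv2) and the standard library are available. Lean on these libraries where they do the work, as an engineer would, in place of code of your own. Each camera call takes 0.05 s, during which the arm holds its last target. There are 200 camera calls.

## Working session

There is one attempt and no reset: what is moved stays moved. The work goes in short steps, Python scripts to look and compute and a shell command to move; the robot and the scene stay as the last step left them, time stands still between calls to the robot, and variables do not carry over. Pictures are saved under pics/ and viewed, at most 14 in all, crops included, and the job is handed in when it is done.

```bash
ls; mkdir -p pics
cat > h.py <<'E'
import numpy as np, cv2
from workcell import arm, eyes
from scipy.spatial.transform import Rotation as R
E
python3 - <<'E'
from h import *
np.set_printoptions(precision=4,suppress=True)
for n in("top","side","wrist"):
    s=arm.sense()
    im=eyes.camera(n);cv2.imwrite(f"pics/{n}0.png",im)
    print(n,eyes.camera_info(n))
print(s)
E
```

```text
pics
top {'camera_matrix': array([[612.1233,   0.    , 311.8837],
       [  0.    , 612.1233, 250.5011],
       [  0.    ,   0.    ,   1.    ]]), 'k1': -0.2030521486732342, 'origin': array([ 420.2974,    1.7194, 1293.1357]), 'attitude': array([ 0.0466, -0.0497, -0.6984,  0.7125])}
side {'camera_matrix': array([[562.7318,   0.    , 321.3404],
       [  0.    , 562.7318, 240.8462],
       [  0.    ,   0.    ,   1.    ]]), 'k1': -0.06728600207878406, 'origin': array([ 489.8091, 1200.4809,  836.3081]), 'attitude': array([-0.0212,  0.4911,  0.8703, -0.0304])}
wrist {'camera_matrix': array([[391.5835,   0.    , 313.2194],
       [  0.    , 391.5835, 236.3024],
       [  0.    ,   0.    ,   1.    ]]), 'k1': -0.041092597285604444, 'mount': array([[  -0.0006,    0.9676,    0.2526,   73.9027],
       [   1.    ,    0.0009,   -0.0011,    0.6729],
       [  -0.0013,    0.2526,   -0.9676, -162.3747],
       [   0.    ,    0.    ,    0.    ,    1.    ]])}
{'time': 0.1, 'joint_pos': array([-1.1786,  0.3004,  1.5215,  0.    ,  1.3207, -0.0666]), 'joint_vel': array([ 0.0004, -0.0023, -0.002 , -0.0004,  0.0009, -0.0018]), 'effort': array([  0.0011, -53.2643, -35.3285,   0.071 ,   0.0235,  -0.    ]), 'tcp_pos': array([ 243.4894, -492.9207,  221.9553]), 'ee_rot': array([ 0.9738,  0.2274, -0.0001, -0.0005]), 'contact_force': array([ 0.2728, -0.6181, -1.1438]), 'moment': array([ 0.0158, -0.0003, -0.0061]), 'finger_force': 0.0, 'width': 94.10831025670781}
```

View pics/top0.png

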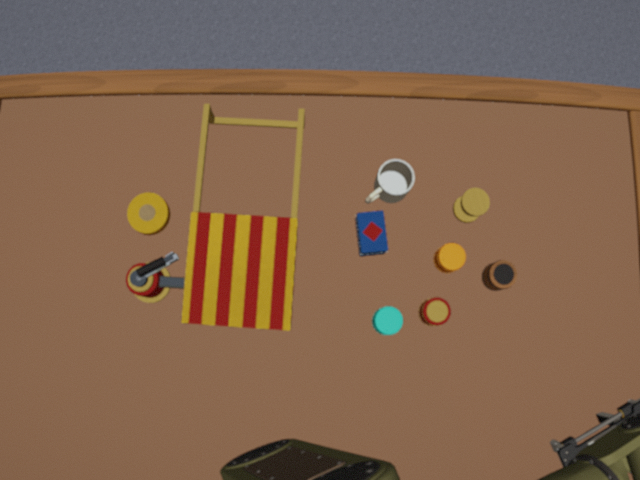

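View pics/side0.png

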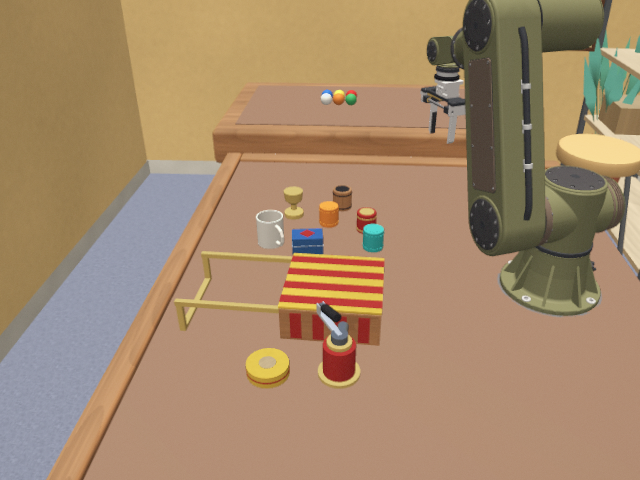

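The top view shows the hatch shut at (240,270), the crank axis near (143,280) and the handle folded toward (175,258). The items are the card_box (372,232), dice_cup (501,275) and chip_tin (436,311).

Possible confusions:
- Orange tin (451,257) and turquoise tin (388,320) could be taken for the chip tin. I choose the red one with the brass top (436,311).
- Trophy (472,204), mug (394,178) and ticket roll (148,213) are bystanders.

Next come the measurements and a close crop.

```bash
cat >> h.py <<'E'
np.set_printoptions(precision=2,suppress=True)
def campose(n,s=None):
    i=eyes.camera_info(n)
    if n!="wrist": return R.from_quat(i["attitude"]).as_matrix(),np.array(i["origin"]),i
    s=s or arm.sense(); M=i["mount"]; T=R.from_quat(s["ee_rot"]).as_matrix()
    return T@M[:3,:3],T@M[:3,3]+s["tcp_pos"],i
def ray(n,px,s=None):
    Rm,o,i=campose(n,s);K=i["camera_matrix"]
    u=np.array([[px]],float); d=np.array([i["k1"],0,0,0,0])
    x,y=cv2.undistortPoints(u,K,d)[0,0]
    return o,Rm@np.array([x,-y,-1])
def onz(n,px,z,s=None):
    o,d=ray(n,px,s); return o+d*(z-o[2])/d[2]
def proj(n,P,s=None):
    Rm,o,i=campose(n,s); p=Rm.T@(np.asarray(P,float)-o); x,y=p[0]/-p[2],-p[1]/-p[2]
    f=1+i["k1"]*(x*x+y*y);K=i["camera_matrix"]
    return np.array([K[0,0]*x*f+K[0,2],K[1,1]*y*f+K[1,2]])
def tri(a,pa,b,pb,sa=None,sb=None):
    o1,d1=ray(a,pa,sa);o2,d2=ray(b,pb,sb); d1/=np.linalg.norm(d1);d2/=np.linalg.norm(d2)
    t=np.linalg.lstsq(np.c_[d1,-d2],o2-o1,rcond=None)[0]
    p,q=o1+t[0]*d1,o2+t[1]*d2; return (p+q)/2,np.linalg.norm(p-q)
E
python3 - <<'E'
from h import *
im=cv2.imread("pics/top0.png");si=cv2.imread("pics/side0.png")
a=cv2.resize(im[235:315,105:205],(400,320),interpolation=cv2.INTER_CUBIC)
b=cv2.resize(si[290:390,290:415],(400,320),interpolation=cv2.INTER_CUBIC)
c=cv2.resize(im[200:350,350:530],(480,400)[:2],interpolation=cv2.INTER_CUBIC)[:280]
c=cv2.resize(im[200:340,350:530],(360,280),interpolation=cv2.INTER_CUBIC)
d=cv2.resize(si[170:270,260:400],(392,280),interpolation=cv2.INTER_CUBIC)
out=np.zeros((600,800,3),np.uint8);out[:320,:400]=a;out[:320,400:]=b;out[320:,:360]=c;out[320:,400:792]=d
cv2.imwrite("pics/crop1.png",out)
# hatch corners
hsv=cv2.cvtColor(im,cv2.COLOR_BGR2HSV)
m=((hsv[...,1]>200)&(hsv[...,2]>120)&((hsv[...,0]<4)|(hsv[...,0]>174)|((hsv[...,0]>22)&(hsv[...,0]<32)))).astype(np.uint8)
m=cv2.morphologyEx(m,cv2.MORPH_OPEN,np.ones((5,5)));m=cv2.morphologyEx(m,cv2.MORPH_CLOSE,np.ones((7,7)))
for c in cv2.findContours(m,0,2)[0]:
    A=cv2.contourArea(c)
    if A<100: continue
    q=cv2.boxPoints(cv2.minAreaRect(c)); print(A,q.tolist())
    if A>5000:
        e=cv2.approxPolyDP(c,8,True)[:,0].astype(float)
        print(e); P=np.array([onz("top",p,94) for p in e]);print(P)
        print("center",P[:,:2].mean(0))
E
```

```text
(no output)
```

View pics/crop1.png

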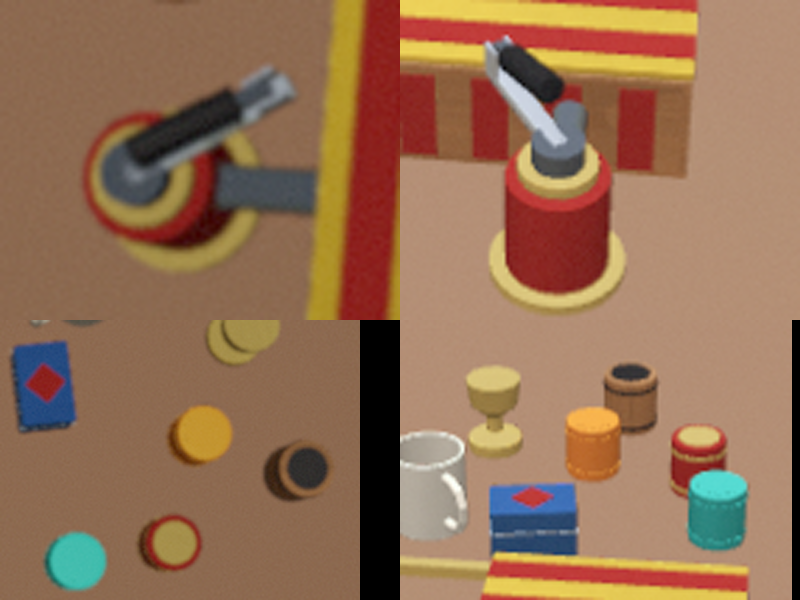

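The crop confirms three things. The arm points from the axis at px (139,279) to its outer end at (176,256), with the handle folded flat. The red brass-topped tin is the chip_tin, and the brown black-topped one is the dice_cup.

Run:
```python
from h import *
im=cv2.imread("pics/top0.png")
hsv=cv2.cvtColor(im,cv2.COLOR_BGR2HSV).astype(int)
for p in [(197,270),(212,270),(372,240),(436,311),(501,275),(420,300),(436,322)]: print(p,hsv[p[1],p[0]])
H,S,V=hsv[...,0],hsv[...,1],hsv[...,2]
def cs(m,roi,k=5):
    m=(m*1).astype(np.uint8);x0,y0,x1,y1=roi;z=np.zeros_like(m);z[y0:y1,x0:x1]=m[y0:y1,x0:x1]
    z=cv2.morphologyEx(cv2.morphologyEx(z,cv2.MORPH_CLOSE,np.ones((k,k))),cv2.MORPH_OPEN,np.ones((3,3)))
    return max(cv2.findContours(z,cv2.RETR_EXTERNAL,cv2.CHAIN_APPROX_NONE)[0],key=cv2.contourArea)
vivid=(S>185)&((H<5)|(H>172)|((H>20)&(H<34)))
c=cs(vivid,(170,205,310,340));e=cv2.approxPolyDP(c,10,True)[:,0].astype(float)
print(cv2.contourArea(c),e.tolist(),cv2.minAreaRect(c))
P=np.array([onz("top",p,94) for p in e]);print(P,P.mean(0))
c=cs((H>105)&(H<130)&(S>100),(345,195,400,265),9);r=cv2.minAreaRect(c);q=cv2.boxPoints(r)
print("card",r,[onz("top",p,60)[:2] for p in q],onz("top",r[0],60))
c=cs((V<70),(480,255,525,295));(x,y),rr=cv2.minEnclosingCircle(c);print("cup",x,y,rr,onz("top",(x,y),66))
c=cs((H>8)&(H<30)&(V>120)&(S>100),(426,300,447,322),3);(x,y),rr=cv2.minEnclosingCircle(c);print("chip",x,y,rr,onz("top",(x,y),62))
for p in[(138.7,279.5),(175,258)]: print("crank",onz("top",p,112))
```

```text
(197, 270) [  1 200 140]
(212, 270) [ 24 200 176]
(372, 240) [155 113 102]
(436, 311) [ 23 139 165]
(501, 275) [10 31 50]
(420, 300) [ 12 111 140]
(436, 322) [ 12 176 146]
11611.0 [[192.0, 213.0], [182.0, 321.0], [289.0, 329.0], [296.0, 220.0]] ((239.4378662109375, 270.1509094238281), (107.88167572021484, 111.28738403320312), 3.945185899734497)
[[655.84 240.34  94.  ]
 [439.5  250.78  94.  ]
 [429.35  39.58  94.  ]
 [645.38  30.84  94.  ]] [542.52 140.39  94.  ]
card ((371.491455078125, 232.177490234375), (41.01128005981445, 26.990327835083008), 83.2901611328125) [array([668.17, -90.6 ]), array([ 676.08, -145.95]), array([ 591.56, -155.99]), array([ 583.96, -101.14])] [ 629.72 -123.37   60.  ]
cup 497.5 275.5 15.182326316833496 [ 544.47 -384.71   66.  ]
chip 436.8741149902344 310.11187744140625 12.042887687683105 [ 472.34 -257.79   62.  ]
crank [517.77 337.28 112.  ]
crank [561.91 266.31 112.  ]
```

```bash
r='[0,0,0.071,0.0124,0.0333,0.002,1]'
python3 -m jog '[[0,0,0.071,0.0124,0.0333,0.002,1],[0,0,0.071,0.0124,0.0333,0.002,1],[0,0,0.071,0.0124,0.0333,0.002,1],[0,0,0.071,0.0124,0.0333,0.002,1],[0,0,0.071,0.0124,0.0333,0.002,1],[0,0,0.071,0.0124,0.0333,0.002,1],[0,0,0.071,0.0124,0.0333,0.002,1],[0,0,0.071,0.0124,0.0333,0.002,1]]'
python3 -m jog '[[0,0,0.071,0.0124,0.0333,0.002,1],[0,0,0.071,0.0124,0.0333,0.002,1],[0,0,0.071,0.0124,0.0333,0.002,1],[0,0,0.071,0.0124,0.0333,0.002,1],[0,0,0.071,0.0124,0.0333,0.002,1],[0,0,0.071,0.0124,0.0333,0.002,1],[0,0,0.071,0.0124,0.0333,0.002,1],[0,0,0.071,0.0124,0.0333,0.002,1]]'
python3 -m jog '[[0,0,0.071,0.0124,0.0333,0.002,1],[0,0,0.071,0.0124,0.0333,0.002,1],[0,0,0.071,0.0124,0.0333,0.002,1],[0,0,0.071,0.0124,0.0333,0.002,1],[0,0,0.071,0.0124,0.0333,0.002,1],[0,0,0.071,0.0124,0.0333,0.002,1],[0,0,0.071,0.0124,0.0333,0.002,1],[0,0,0,0,0,0,1]]'
python3 - <<'E'
from h import *
s=arm.sense();im=eyes.camera("wrist");cv2.imwrite("pics/w1.png",im);np.save("pics/w1.npy",s,allow_pickle=True);print(s["tcp_pos"],s["ee_rot"],s["joint_pos"])
E
```

```text
time: 0.82
tcp_pos: [342.9, -225.0, 238.5]
ee_rot: [0.87, 0.493, 0.0, -0.0]
contact_force: [0.5, -0.2, -0.3]
width: 93.9
finger_force: 0.0
time: 1.48
tcp_pos: [442.1, 41.6, 254.6]
ee_rot: [0.697, 0.717, 0.0, 0.0]
contact_force: [1.0, -0.6, -0.6]
width: 93.9
finger_force: 0.0
time: 2.15
tcp_pos: [529.3, 277.3, 267.2]
ee_rot: [0.498, 0.867, -0.0, -0.001]
contact_force: [-0.7, -1.0, -0.4]
width: 93.9
finger_force: 0.0
[529.26 277.25 267.24] [ 0.5   0.87 -0.   -0.  ] [ 0.42  0.38  1.31  0.    1.45 -0.11]
```

View pics/w1.png

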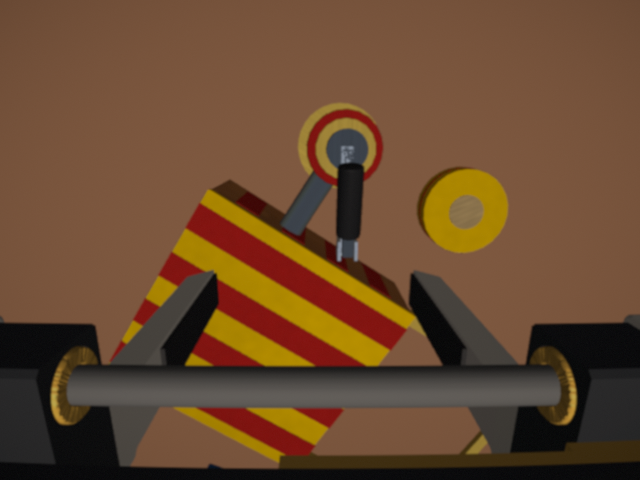

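The wrist view shows the crank hub at (347,150), the sleeve running from (351,165) at its free end to (347,239), and the pivot fork at about (347,250).

Run:
```python
from h import *
s=np.load("pics/w1.npy",allow_pickle=True).item()
im=cv2.imread("pics/w1.png");g=im.max(2).astype(int)
z=np.zeros(g.shape,np.uint8);z[155:250,325:375]=(g[155:250,325:375]<45)
c=max(cv2.findContours(z,0,1)[0],key=cv2.contourArea);r=cv2.minAreaRect(c);q=cv2.boxPoints(r);print(r,q.tolist())
q=q[np.argsort(q[:,1])];f=q[:2].mean(0);n=q[2:].mean(0)
F,N=onz("wrist",f,122,s),onz("wrist",n,122,s);d=(N-F)[:2];L=np.hypot(*d);d/=L
print("free",F,"near",N,"L",L,"angle",np.degrees(np.arctan2(d[1],d[0])))
print("pivot",N[:2]+14*d,"axis",N[:2]-66*d)
c=onz("wrist",(347,148),80,s);
m=cv2.cvtColor(im,cv2.COLOR_BGR2HSV).astype(int)
red=((m[...,0]<6)|(m[...,0]>172))&(m[...,1]>160)
z[:]=0;z[95:195,295:392]=red[95:195,295:392]
c=max(cv2.findContours(z,0,1)[0],key=cv2.contourArea);(x,y),(a,b),t=cv2.fitEllipse(cv2.convexHull(c));print("red ring",x,y,a,b,onz("wrist",(x,y),80,s))
```

```text
((349.34185791015625, 200.9839324951172), (24.3342227935791, 76.31875610351562), 1.3971810340881348) [[336.2479248046875, 238.8352813720703], [338.10882568359375, 162.5392303466797], [362.435791015625, 163.13258361816406], [360.57489013671875, 239.4286346435547]]
free [528.85 335.8  122.  ] near [559.64 282.85 122.  ] L 61.25387791575492 angle -59.82492686276644
pivot [566.68 270.74] axis [526.47 339.9 ]
red ring 344.72100830078125 147.9370880126953 74.52679443359375 76.35718536376953 [522.74 343.73  80.  ]
```

```bash
python3 -m jog '[[0,0,0.013,0.0052,0.022,0,1],[0,0,0,0.005,0.022,0,1],[0,0,0,0,0,-0.036,1],[0,0,0,0,0,-0.036,1],[0,0,0,0,0,-0.036,1],[0,0,0,0,0,-0.02,1],[0,0,0,0,0,0,1],[0,0,0,0,0,0,1]]'
python3 - <<'E'
from h import *
s=arm.sense();im=eyes.camera("wrist");cv2.imwrite("pics/w2.png",im);print(s["tcp_pos"],s["ee_rot"],s["contact_force"])
E
```

```text
time: 2.87
tcp_pos: [538.9, 316.0, 140.6]
ee_rot: [0.496, 0.868, -0.0, -0.0]
contact_force: [0.5, 0.1, -0.0]
width: 93.8
finger_force: 0.0
[538.93 315.96 140.65] [ 0.5   0.87 -0.   -0.  ] [ 0.52  0.13 -0.01]
```

View pics/w2.png

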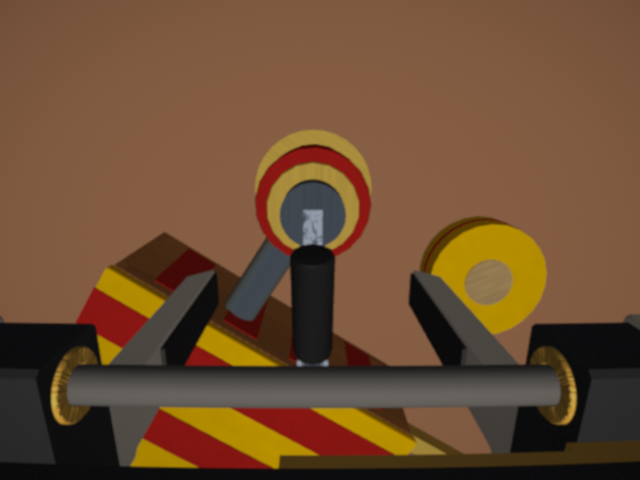

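The handle is centred between the fingers at column 313, with its free end at row 248. I'll go down and close.

```bash
python3 -m jog '[[0,0,0,0,0,-0.016,1],[0,0,0,0,0,0,-1],[0,0,0,0,0,0,-1],[0,0,0,0,0,0,-1],[0,0,0,0,0,0,-1],[0,0,0,0,0,0,-1],[0,0,0,0,0,0,-1],[0,0,0,0,0,0,-1]]'
python3 - <<'E'
from h import *
s=arm.sense();print(s["tcp_pos"],s["width"],s["finger_force"],s["contact_force"])
# arc plan: pivot P, grip at radius r, rotate about y_p
g=s["tcp_pos"]-np.array([0,0,-2]); P=np.array([565.7,272.7,122.]);a=np.radians(-59);x=np.array([np.cos(a),np.sin(a),0]);y=np.array([-np.sin(a),np.cos(a),0])
v=s["tcp_pos"]-P
print("rel",v@x,v@y,v[2])
prev=v
for k in range(1,14):
    w=R.from_rotvec(y*0.12*k).apply(v);print(k,(w-prev)/1000*1,0.12*y, w+P);prev=w
E
```

```text
time: 3.58
tcp_pos: [539.0, 316.8, 124.7]
ee_rot: [0.495, 0.869, 0.0, 0.0]
contact_force: [-0.1, 0.3, 0.0]
width: 50.6
finger_force: 0.0
[539.04 316.83 124.74] 50.5672532206917 0.0 [-0.09  0.27  0.04]
rel -51.55744357907567 -0.12860709061048126 2.7361313795390316
1 [ 0.   -0.    0.01] [0.1  0.06 0.  ] [539.4  316.23 130.89]
2 [ 0.   -0.    0.01] [0.1  0.06 0.  ] [540.13 315.   136.91]
3 [ 0.   -0.    0.01] [0.1  0.06 0.  ] [541.23 313.17 142.72]
4 [ 0.   -0.    0.01] [0.1  0.06 0.  ] [542.69 310.75 148.24]
5 [ 0.   -0.    0.01] [0.1  0.06 0.  ] [544.47 307.78 153.37]
6 [ 0. -0.  0.] [0.1  0.06 0.  ] [546.56 304.31 158.05]
7 [ 0. -0.  0.] [0.1  0.06 0.  ] [548.92 300.38 162.22]
8 [ 0. -0.  0.] [0.1  0.06 0.  ] [551.51 296.06 165.8 ]
9 [ 0. -0.  0.] [0.1  0.06 0.  ] [554.32 291.39 168.76]
10 [ 0. -0.  0.] [0.1  0.06 0.  ] [557.28 286.46 171.05]
11 [ 0.   -0.01  0.  ] [0.1  0.06 0.  ] [560.36 281.33 172.62]
12 [ 0.   -0.01  0.  ] [0.1  0.06 0.  ] [563.52 276.07 173.47]
13 [ 0.   -0.01  0.  ] [0.1  0.06 0.  ] [566.71 270.77 173.58]
```

```bash
python3 -m jog '[[0,0,0,0,0,0,-1],[0,0,0,0,0,0,-1],[0,0,0,0,0,0,-1],[0,0,0,0,0,0,-1],[0,0,0,0,0,0,-1],[0,0,0,0,0,0,-1],[0,0,0,0,0,0,-1]]'
python3 -m jog '[[0.103,0.062,0,0.0004,-0.0006,0.0061,-1],[0.103,0.062,0,0.0007,-0.0012,0.006,-1],[0.103,0.062,0,0.0011,-0.0018,0.0058,-1],[0.103,0.062,0,0.0014,-0.0024,0.0055,-1],[0,0,0,0,0,0,-1]]'
```

```text
time: 4.17
tcp_pos: [538.8, 316.7, 124.4]
ee_rot: [0.495, 0.869, -0.0, -0.0]
contact_force: [-2.2, -0.4, 0.1]
width: 19.3
finger_force: 30.0
time: 4.58
tcp_pos: [543.3, 309.5, 148.1]
ee_rot: [0.482, 0.842, 0.119, -0.212]
contact_force: [-5.7, 5.9, 7.3]
width: 19.3
finger_force: 30.0
```

```bash
python3 -m jog '[[0.103,0.062,0,0.0018,-0.003,0.0051,-1],[0.103,0.062,0,0.0021,-0.0035,0.0047,-1],[0.103,0.062,0,0.0024,-0.0039,0.0042,-1],[0.103,0.062,0,0.0026,-0.0043,0.0036,-1],[0,0,0,0,0,0,-1]]'
python3 -c "
from h import *
s=arm.sense();print(s['joint_pos'],s['moment'])"
```

```text
time: 5.0
tcp_pos: [551.8, 294.7, 163.9]
ee_rot: [0.44, 0.768, 0.227, -0.407]
contact_force: [-3.9, 0.7, 5.4]
width: 18.9
finger_force: 30.0
[ 0.12  0.73  1.29  0.85  1.63 -0.59] [0.45 0.41 0.26]
```

```bash
python3 -m jog '[[0.103,0.062,0,0.0028,-0.0047,0.003,-1],[0.103,0.062,0,0.003,-0.0049,0.0023,-1],[0.103,0.062,0,0.0031,-0.0051,0.0016,-1],[0.103,0.062,0,0.0032,-0.0053,0.0009,-1],[0.103,0.062,0,0.0032,-0.0053,0.0001,-1],[0.015,0.009,0,0.0007,-0.0012,0,-1],[0,0,0,0,0,0,-1]]'
python3 - <<'E'
from h import *
s=arm.sense();print(s['joint_pos'],s['moment'],s['ee_rot']);
T=R.from_quat(s["ee_rot"]).as_matrix();print(T)
im=eyes.camera("side");im=cv2.resize(im[230:400,240:420],None,fx=3,fy=3);cv2.imwrite("pics/s2.png",im)
E
```

```text
time: 5.58
tcp_pos: [565.6, 272.2, 170.9]
ee_rot: [-0.349, -0.611, -0.343, 0.622]
contact_force: [-11.7, 16.2, -5.6]
width: 19.1
finger_force: 29.9
[ 0.03  0.98  1.19  1.26  2.   -0.65] [-1.4  -0.91  0.32] [-0.35 -0.61 -0.34  0.62]
[[ 0.02  0.85 -0.52]
 [ 0.    0.52  0.85]
 [ 1.   -0.01  0.01]]
```

View pics/s2.png

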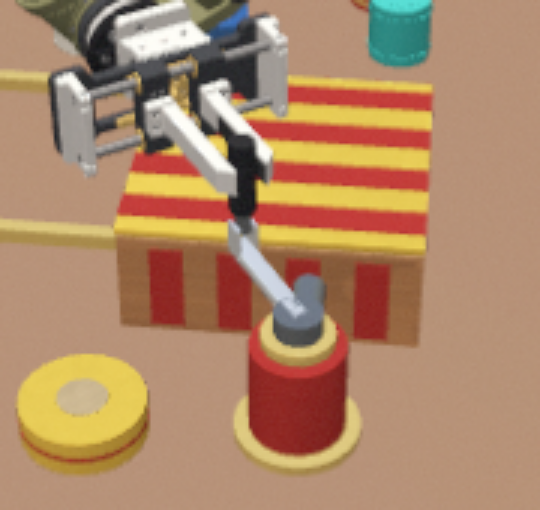

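The handle stands straight up at crop pixel (243,190), held by the horizontal gripper. I'll release it and regrip from above.

```bash
python3 -m jog '[[0,0,0,-0.001,0.0016,0,0.2],[0,0,0,0,0,0,0.2],[0,0,0,0,0,0,0.2],[0,0,0,0,0,0,0.2],[0,0,0,0.01,-0.0165,0,0.2],[0,0,0,0.017,-0.028,0,0.2],[0,0,0,0.017,-0.028,0,0.2],[0,0,0,0.017,-0.028,0,0.2]]'
python3 -m jog '[[-0.103,-0.062,0,-0.0047,0.0078,0.007,0.2],[-0.103,-0.062,0,-0.0047,0.0078,0.007,0.2],[-0.103,-0.062,0,-0.0047,0.0078,0.007,0.2],[-0.103,-0.062,0,-0.0047,0.0078,0.007,0.2],[-0.103,-0.062,0,-0.0047,0.0078,0.007,0.2],[-0.103,-0.062,0,-0.0047,0.0078,0.007,0.2],[-0.103,-0.062,0,-0.0047,0.0078,0.007,0.2]]'
python3 -m jog '[[-0.103,-0.062,0,-0.0047,0.0078,0.007,0.2],[-0.103,-0.062,0,-0.0047,0.0078,0.007,0.2],[-0.103,-0.062,0,-0.0047,0.0078,0.007,0.2],[-0.103,-0.062,0,-0.0047,0.0078,0.007,0.2],[-0.103,-0.062,0,-0.0047,0.0078,0.007,0.2],[-0.103,-0.062,0,-0.0047,0.0078,0.007,0.2],[-0.015,-0.009,0,0,0,0,0.2],[0,0,0,0,0,0,0.2]]'
python3 - <<'E'
from h import *
s=arm.sense();im=eyes.camera("wrist");cv2.imwrite("pics/w3.png",im);print(s["tcp_pos"],s["ee_rot"]);np.save("pics/w3.npy",s,allow_pickle=True)
t=eyes.camera("top");cv2.imwrite("pics/top3.png",t)
E
```

```text
time: 6.3
tcp_pos: [628.0, 169.5, 173.7]
ee_rot: [-0.349, -0.612, -0.347, 0.619]
contact_force: [0.8, -0.1, -0.6]
width: 56.7
finger_force: 0.0
time: 6.88
tcp_pos: [594.9, 224.8, 223.6]
ee_rot: [0.463, 0.811, 0.176, -0.311]
contact_force: [0.7, 0.8, -0.0]
width: 56.7
finger_force: 0.0
time: 7.55
tcp_pos: [565.7, 273.5, 265.3]
ee_rot: [0.494, 0.869, 0.001, 0.001]
contact_force: [0.4, -0.4, -0.1]
width: 56.3
finger_force: 0.0
[565.72 273.5  265.33] [0.49 0.87 0.   0.  ]
```

View pics/w3.png

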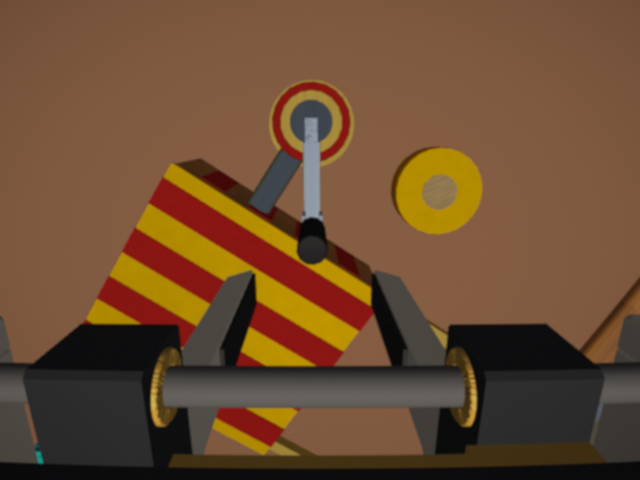

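The handle top cap is at (313,249), the hub centre at (312,121), and the arm is between them.

Run:
```python
from h import *
s=np.load("pics/w3.npy",allow_pickle=True).item()
top=onz("wrist",(313,249),194,s);hub=onz("wrist",(312,121),98,s);ped=onz("wrist",(311.5,122.5),80,s)
print(top,hub,ped,np.linalg.norm((top-hub)[:2]))
print("pivot px if at top xy",proj("wrist",[top[0],top[1],136],s))
# re-measure items in newest top picture
```

```text
[564.75 276.3  194.  ] [523.5  344.34  98.  ] [523.46 343.5   80.  ] 79.57156129661584
pivot px if at top xy [312.94 227.36]
```

```bash
python3 -m jog '[[0,0,0,-0.0005,0.001,-0.035,0.2],[0,0,0,0,0,-0.035,0.2],[0,0,0,0,0,-0.025,0.2],[0,0,0,0,0,0,-1],[0,0,0,0,0,0,-1],[0,0,0,0,0,0,-1],[0,0,0,0,0,0,-1],[0,0,0,0,0,0,-1]]'
python3 -m jog '[[0,0,0,0,0,0,-1],[0,0,0,0,0,0,-1],[0,0,0,0,0,0,-1],[0,0,0,0,0,0,-1]]'
python3 - <<'E'
from h import *
np.set_printoptions(precision=4,suppress=True)
a0=-58.5
for k in range(0,28):
    a=np.radians(a0+20*k);b=np.radians(a0+20*(k+1));print(k,.08*(np.cos(b)-np.cos(a)).round(4),(.08*(np.sin(b)-np.sin(a))).round(4),523.5+80*np.cos(b),342.5+80*np.sin(b))
E
```

```text
time: 8.32
tcp_pos: [566.5, 273.1, 171.1]
ee_rot: [0.496, 0.869, 0.001, 0.001]
contact_force: [-0.1, -0.3, -0.5]
width: 26.3
finger_force: 0.0
time: 8.65
tcp_pos: [566.2, 273.2, 170.4]
ee_rot: [0.495, 0.869, 0.001, 0.001]
contact_force: [-0.3, -1.8, 7.0]
width: 19.4
finger_force: 30.0
0 0.020808 0.0184 586.1086525481932 292.69882906899045
1 0.013255999999999999 0.0244 599.365892416496 317.11562748759263
2 0.004104 0.0275 603.4725859980446 344.59415586462984
3 -0.005536 0.0272 597.933405438562 371.8200981379438
4 -0.01452 0.0237 583.4164576631201 395.509603857259
5 -0.021744 0.0173 561.6727008207687 412.8053690129572
6 -0.026344 0.0088 535.3247528903688 421.6212690689533
7 -0.027776000000000002 -0.0007 507.5505652466242 420.89397636966635
8 -0.025848 -0.0102 481.7001148227241 410.7112131483274
9 -0.020808 -0.0184 460.8913474518069 392.30117093100955
10 -0.013255999999999999 -0.0244 447.63410758350403 367.88437251240737
11 -0.004104 -0.0275 443.52741400195544 340.40584413537016
12 0.005536 -0.0272 449.066594561438 313.1799018620562
13 0.01452 -0.0237 463.5835423368798 289.490396142741
14 0.021744 -0.0173 485.3272991792313 272.1946309870428
15 0.026344 -0.0088 511.6752471096312 263.3787309310467
16 0.027776000000000002 0.0007 539.4494347533757 264.10602363033365
17 0.025848 0.0102 565.2998851772759 274.2887868516726
18 0.020808 0.0184 586.108652548193 292.69882906899045
19 0.013255999999999999 0.0244 599.365892416496 317.11562748759263
20 0.004104 0.0275 603.4725859980446 344.59415586462984
21 -0.005536 0.0272 597.933405438562 371.8200981379438
22 -0.01452 0.0237 583.4164576631201 395.509603857259
23 -0.021744 0.0173 561.6727008207687 412.8053690129572
24 -0.026344 0.0088 535.3247528903688 421.6212690689533
25 -0.027776000000000002 -0.0007 507.5505652466243 420.89397636966635
26 -0.025848 -0.0102 481.7001148227241 410.7112131483274
27 -0.020808 -0.0184 460.89134745180684 392.30117093100955
```

```bash
python3 -m jog '[[0,0,0,0.0208,0.0184,0,-1],[0,0,0,0.0133,0.0244,0,-1],[0,0,0,0.0041,0.0275,0,-1],[0,0,0,-0.0055,0.0272,0,-1],[0,0,0,0,0,0,-1]]'
```

```text
time: 9.07
tcp_pos: [596.7, 374.8, 170.3]
ee_rot: [0.494, 0.869, -0.0, -0.001]
contact_force: [-5.9, -1.3, 9.0]
width: 19.4
finger_force: 30.0
```

```bash
python3 -m jog '[[0,0,0,-0.0145,0.0237,0,-1],[0,0,0,-0.0217,0.0173,0,-1],[0,0,0,-0.0263,0.0088,0,-1],[0,0,0,-0.0278,-0.0007,0,-1],[0,0,0,-0.0258,-0.0102,0,-1],[0,0,0,0,0,0,-1]]'
python3 -m jog '[[0,0,0,-0.0208,-0.0184,0,-1],[0,0,0,-0.0133,-0.0244,0,-1],[0,0,0,-0.0041,-0.0275,0,-1],[0,0,0,0.0055,-0.0272,0,-1],[0,0,0,0.0145,-0.0237,0,-1],[0,0,0,0,0,0,-1]]'
python3 - <<'E'
from h import *
t=eyes.camera("top");cv2.imwrite("pics/top4.png",t)
E
```

```text
time: 9.57
tcp_pos: [479.6, 408.8, 170.6]
ee_rot: [0.495, 0.869, -0.0, 0.001]
contact_force: [-1.0, -1.7, -3.3]
width: 19.3
finger_force: 30.0
time: 10.07
tcp_pos: [465.9, 285.6, 170.2]
ee_rot: [0.496, 0.868, 0.001, 0.001]
contact_force: [-2.6, -4.4, 7.3]
width: 19.8
finger_force: 30.0
```

View pics/top4.png

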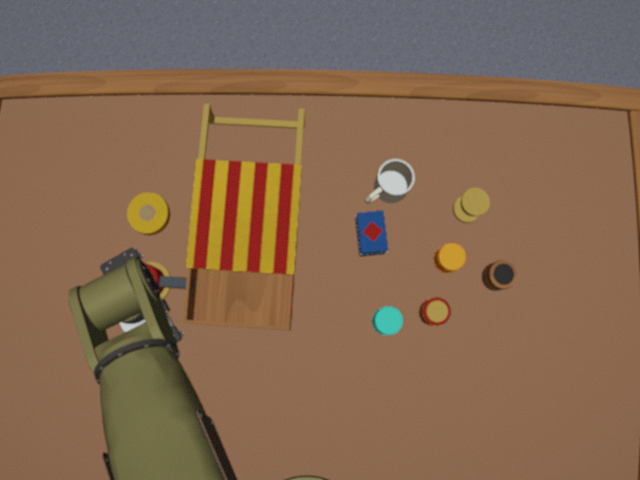

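The hatch is about half open, with its near edge at row 270, and the items are unmoved. I'll continue winding.

```bash
python3 -m jog '[[0,0,0,0.0217,-0.0173,0,-1],[0,0,0,0.0263,-0.0088,0,-1],[0,0,0,0.0278,0.0007,0,-1],[0,0,0,0.0258,0.0102,0,-1],[0,0,0,0,0,0,-1]]'
python3 -m jog '[[0,0,0,0.0208,0.0184,0,-1],[0,0,0,0.0133,0.0244,0,-1],[0,0,0,0.0041,0.0275,0,-1],[0,0,0,-0.0055,0.0272,0,-1],[0,0,0,-0.0145,0.0237,0,-1],[0,0,0,0,0,0,-1]]'
python3 -m jog '[[0,0,0,-0.0217,0.0173,0,-1],[0,0,0,-0.0263,0.0088,0,-1],[0,0,0,-0.0278,-0.0007,0,-1],[0,0,0,0,0,0,-1]]'
python3 -m jog '[[0,0,0,-0.012,-0.004,0,-1],[0,0,0,0,0,0,-1]]'
python3 - <<'E'
from h import *
t=eyes.camera("top");cv2.imwrite("pics/top5.png",t)
s=arm.sense();v=s["tcp_pos"]-[523.5,342.5,0];print(np.degrees(np.arctan2(v[1],v[0])),np.hypot(*v[:2]))
E
```

```text
time: 10.53
tcp_pos: [569.0, 274.6, 170.1]
ee_rot: [0.496, 0.868, 0.001, 0.001]
contact_force: [3.0, -2.9, 9.5]
width: 19.6
finger_force: 30.0
time: 11.03
tcp_pos: [580.6, 398.2, 169.9]
ee_rot: [0.494, 0.87, -0.002, -0.001]
contact_force: [-7.8, -5.6, 9.6]
width: 19.7
finger_force: 30.0
time: 11.37
tcp_pos: [504.8, 420.4, 170.2]
ee_rot: [0.494, 0.869, -0.001, 0.0]
contact_force: [-0.1, -3.6, -0.2]
width: 19.5
finger_force: 30.0
time: 11.53
tcp_pos: [494.7, 416.7, 170.1]
ee_rot: [0.495, 0.869, 0.0, -0.0]
contact_force: [-2.9, 2.5, 3.7]
width: 19.4
finger_force: 30.0
110.75126184646213 79.47165083149412
```

```bash
python3 -m jog '[[0,0,0,-0.0065,-0.0027,0,-1],[0,0,0,-0.0062,-0.003,0,-1],[0,0,0,0,0,0,-1]]'
python3 -m jog '[[0,0,0,-0.0035,-0.002,0,-1],[0,0,0,0,0,0,-1]]'
python3 -m jog '[[0,0,0,-0.003,-0.002,0,-1],[0,0,0,0,0,0,-1]]'
python3 -c "
from h import *
s=arm.sense();v=s['tcp_pos']-[523.5,342.5,0];print(np.degrees(np.arctan2(v[1],v[0])),np.hypot(*v[:2]))"
```

```text
time: 11.83
tcp_pos: [483.2, 410.9, 170.0]
ee_rot: [0.495, 0.869, 0.001, -0.0]
contact_force: [-4.0, 4.2, 5.7]
width: 19.3
finger_force: 30.0
time: 12.0
tcp_pos: [482.0, 409.9, 170.3]
ee_rot: [0.495, 0.869, 0.004, 0.001]
contact_force: [11.5, 12.8, -1.0]
width: 19.4
finger_force: 30.0
time: 12.17
tcp_pos: [480.8, 408.5, 170.7]
ee_rot: [0.496, 0.868, 0.006, 0.003]
contact_force: [26.7, 19.2, -7.3]
width: 20.0
finger_force: 29.9
122.8781312133864 78.61008378888468
```

The crank is at its stop, with force rising at about 122°. I'll ease off, release and travel to the card box.

```bash
python3 -m jog '[[0,0,0,0.0055,0.0035,0,-1],[0,0,0,0,0,0,0.3],[0,0,0,0,0,0,0.3],[0,0,0,0,0,0,0.3],[0,0,0,0,0,0.03,0.3],[0,0,0,0,0,0.04,0.5],[0,0,0,0,0,0.03,0.5]]'
python3 -m jog '[[0,0,0.083,0.0105,-0.038,0,0.5],[0,0,0.083,0.0105,-0.038,0,0.5],[0,0,0.083,0.0105,-0.038,0,0.5],[0,0,0.083,0.0105,-0.038,0,0.5],[0,0,0.083,0.0105,-0.038,0,0.5],[0,0,0.083,0.0105,-0.038,0,0.5],[0,0,0.083,0.0105,-0.038,0,0.5]]'
python3 -m jog '[[0,0,0.083,0.0105,-0.038,-0.005,0.5],[0,0,0.083,0.0105,-0.038,-0.005,0.5],[0,0,0.083,0.0105,-0.038,-0.005,0.5],[0,0,0.083,0.0105,-0.038,-0.005,0.5],[0,0,0.083,0.0105,-0.038,-0.005,0.5],[0,0,0.083,0.0105,-0.038,-0.005,0.5],[0,0,0.083,0.0105,-0.038,-0.005,0.5],[0,0,0,0,0,0,0.5]]'
python3 - <<'E'
from h import *
t=eyes.camera("top");cv2.imwrite("pics/top6.png",t)
s=arm.sense();im=eyes.camera("wrist");cv2.imwrite("pics/w6.png",im);print(s["tcp_pos"],s["ee_rot"]);np.save("pics/w6.npy",s,allow_pickle=True)
o=np.zeros((480,800,3),np.uint8);o[:,:480]=cv2.resize(im,(480,360)).repeat(1,0)[:480] if 0 else 0
o[:360,:480]=cv2.resize(im,(480,360));o[:300,480:]=cv2.resize(t[80:355,120:413],(320,300));cv2.imwrite("pics/c6.png",o)
E
```

```text
time: 12.75
tcp_pos: [482.4, 409.3, 271.5]
ee_rot: [0.496, 0.869, -0.0, 0.0]
contact_force: [-0.4, 0.1, 1.1]
width: 56.1
finger_force: 0.0
time: 13.33
tcp_pos: [556.0, 141.5, 269.2]
ee_rot: [0.224, 0.975, -0.0, -0.0]
contact_force: [0.8, 0.2, 0.4]
width: 70.6
finger_force: 0.0
time: 14.0
tcp_pos: [629.5, -128.6, 232.1]
ee_rot: [-0.063, 0.998, -0.0, -0.001]
contact_force: [-0.1, -1.6, -0.5]
width: 70.4
finger_force: 0.0
[ 629.26 -125.65  232.67] [-0.06  1.    0.   -0.  ]
```

View pics/c6.png

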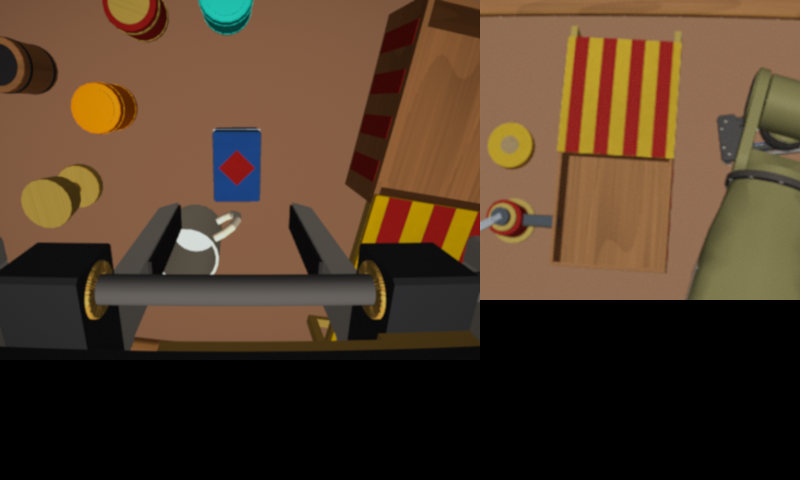

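The hatch is fully open with its near edge at the chest's far wall, and the handle is up on the robot side. The card box is at wrist px (316,222). The mug, at (255,330), stands close behind it.

Run:
```python
from h import *
s=np.load("pics/w6.npy",allow_pickle=True).item();im=cv2.imread("pics/w6.png")
hsv=cv2.cvtColor(im,cv2.COLOR_BGR2HSV).astype(int);H,S,V=[hsv[...,k] for k in range(3)]
m=np.zeros(H.shape,np.uint8);r=(slice(160,290),slice(265,365));m[r]=(((H>105)&(H<130)&(S>100))|((H>165)|(H<4))&(S>150))[r]
m=cv2.morphologyEx(m,cv2.MORPH_CLOSE,np.ones((9,9)))
c=max(cv2.findContours(m,0,1)[0],key=cv2.contourArea);q=cv2.boxPoints(cv2.minAreaRect(c));print(q.tolist())
P=np.array([onz("wrist",p,60,s)[:2] for p in q]);print(P);print(P.mean(0))
for a in range(4): d=P[(a+1)%4]-P[a];print(np.hypot(*d),np.degrees(np.arctan2(d[1],d[0])))
print("mug",onz("top",(394,179),85), onz("top",(370,200),50))
```

```text
[[284.0, 174.0], [347.0, 174.0], [347.0, 267.0], [284.0, 267.0]]
[[ 592.75 -155.93]
 [ 586.24 -102.76]
 [ 668.74  -90.88]
 [ 675.66 -147.34]]
[ 630.85 -124.23]
53.570859297344406 96.98445320935332
83.35126775437442 8.195170995000849
56.87945392113699 -83.01051194135418
83.35202295491857 -174.07930305812195
mug [ 736.54 -166.59   85.  ] [ 699.28 -120.98   50.  ]
```

```bash
python3 -m jog '[[0,0,0,0.0016,0.0014,-0.0389,0.5],[0,0,0,0,0,-0.0389,0.5],[0,0,0,0,0,-0.0389,0.5],[0,0,0,0,0,-0.0389,0.5],[0,0,0,0,0,-0.0389,0.5],[0,0,0,0,0,0,0.5],[0,0,0,0,0,0,-1],[0,0,0,0,0,0,-1]]'
python3 -m jog '[[0,0,0,0,0,0,-1],[0,0,0,0,0,0,-1],[0,0,0,0,0,0,-1],[0,0,0,0,0,0,-1]]'
```

```text
time: 14.77
tcp_pos: [632.4, -120.6, 42.7]
ee_rot: [-0.063, 0.998, -0.0, 0.001]
contact_force: [0.2, -0.4, 0.3]
width: 60.4
finger_force: 0.1
time: 15.1
tcp_pos: [632.7, -121.0, 43.2]
ee_rot: [-0.063, 0.998, -0.0, 0.002]
contact_force: [-1.1, 2.4, 8.4]
width: 55.8
finger_force: 30.0
```

```bash
python3 -m jog '[[0,0,0,0,0,0.035,-1],[0,0,0,0,0,0.04,-1],[0,0,0,0,0,0.035,-1],[0,0,0,0,0,0,-1]]'
python3 -m jog '[[0,0,-0.0245,-0.0196,0.0319,0,-1],[0,0,-0.0245,-0.0196,0.0319,0,-1],[0,0,-0.0245,-0.0196,0.0319,0,-1],[0,0,-0.0245,-0.0196,0.0319,0,-1],[0,0,-0.0245,-0.0196,0.0319,0,-1],[0,0,-0.0245,-0.0196,0.0319,0,-1],[0,0,-0.0245,-0.0196,0.0319,0,-1],[0,0,0,0,0,0,-1]]'
python3 - <<'E'
from h import *
t=eyes.camera("top");cv2.imwrite("pics/top7.png",t)
s=arm.sense();im=eyes.camera("wrist");cv2.imwrite("pics/w7.png",im);print(s["tcp_pos"],s["ee_rot"],s["width"]);np.save("pics/w7.npy",s,allow_pickle=True)
E
```

```text
time: 15.43
tcp_pos: [634.0, -121.7, 159.8]
ee_rot: [-0.063, 0.998, -0.002, 0.006]
contact_force: [0.3, -0.8, -0.8]
width: 55.7
finger_force: 30.0
time: 16.1
tcp_pos: [491.4, 106.3, 151.0]
ee_rot: [0.022, 1.0, 0.0, 0.0]
contact_force: [0.4, 0.3, -1.5]
width: 55.8
finger_force: 30.0
[492.99 104.4  151.17] [0.02 1.   0.   0.  ] 55.94337233264794
```

View pics/w7.png

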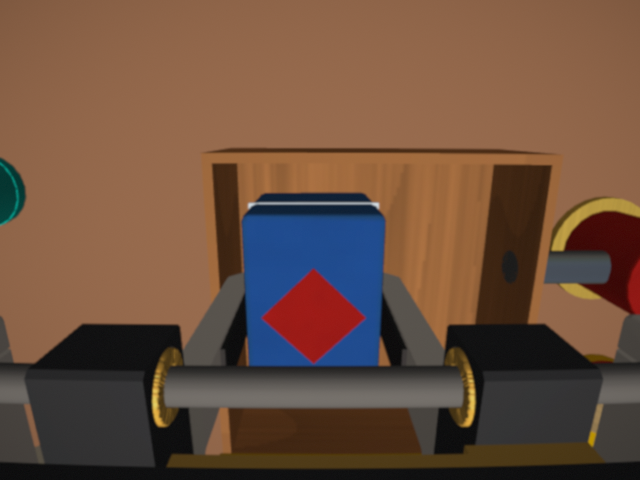

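The card box is held over the chest, parallel to its walls. The near rim's outer corners are at (205,152) and (560,155).

Run:
```python
from h import *
s=np.load("pics/w7.npy",allow_pickle=True).item()
a=onz("wrist",(205,152),83,s);b=onz("wrist",(560,155),83,s);print(a,b,np.linalg.norm(a-b))
C=np.array([542.5,140.4]);w=-0.045;M=np.array([[np.cos(w),-np.sin(w)],[np.sin(w),np.cos(w)]])
for p in (a,b,s["tcp_pos"]): print(M.T@(p[:2]-C))
```

```text
[428.09  44.04  83.  ] [438.21 251.29  83.  ] 207.49919440247706
[-109.96 -101.41]
[-109.17  106.09]
[-47.84 -38.19]
```

```bash
python3 -m jog '[[0,0,0,0.004,0,-0.035,-1],[0,0,0,0,0,-0.035,-1],[0,0,0,0,0,-0.028,-1],[0,0,0,0,0,0,-1],[0,0,0,0,0,0,-1]]'
python3 -m jog '[[0,0,0,0,0,-0.002,-1],[0,0,0,0,0,0,-1]]'
```

```text
time: 16.62
tcp_pos: [498.2, 101.3, 51.8]
ee_rot: [0.024, 1.0, -0.0, -0.001]
contact_force: [0.3, 0.4, -1.0]
width: 55.7
finger_force: 30.0
time: 16.78
tcp_pos: [498.8, 101.8, 51.1]
ee_rot: [0.023, 1.0, 0.0, 0.001]
contact_force: [0.4, -0.4, -1.1]
width: 56.0
finger_force: 30.0
```

```bash
python3 -m jog '[[0,0,0,0,0,-0.002,-1],[0,0,0,0,0,0,-1]]'
python3 -m jog '[[0,0,0,0,0,-0.002,-1],[0,0,0,0,0,0,-1]]'
```

```text
time: 16.95
tcp_pos: [498.3, 102.1, 48.4]
ee_rot: [0.023, 1.0, 0.0, 0.001]
contact_force: [-0.1, 0.3, -1.2]
width: 55.9
finger_force: 30.0
time: 17.12
tcp_pos: [498.4, 102.2, 46.3]
ee_rot: [0.023, 1.0, 0.0, 0.001]
contact_force: [0.4, -0.5, 1.0]
width: 56.1
finger_force: 30.0
```

```bash
python3 -m jog '[[0,0,0,0,0,0,0.5],[0,0,0,0,0,0,0.5],[0,0,0,0,0,0,0.5],[0,0,0,0,0,0.02,0.5],[0,0,0,0,0,0.04,0.5],[0,0,0,0,0,0.04,0.5],[0,0,0,0,0,0.04,0.5],[0,0,0,0,0,0.04,0.5]]'
python3 -m jog '[[0,0,0,-0.003,-0.04,0,0.6],[0,0,0,-0.003,-0.04,0,0.6],[0,0,0,-0.003,-0.04,0,0.6],[0,0,0,-0.003,-0.04,0,0.6],[0,0,0,-0.003,-0.04,0,0.6],[0,0,0,-0.003,-0.04,0,0.6],[0,0,0,-0.003,-0.04,0,0.6],[0,0,0,-0.003,-0.04,0,0.6]]'
python3 -m jog '[[0,0,0,-0.002,-0.035,0,0.6],[0,0,0,0,0,0,0.6],[0,0,0,0,0,0,0.6]]'
python3 - <<'E'
from h import *
t=eyes.camera("top");cv2.imwrite("pics/top8.png",t)
s=arm.sense();im=eyes.camera("wrist");cv2.imwrite("pics/w8.png",im);print(s["tcp_pos"],s["ee_rot"],s["width"]);np.save("pics/w8.npy",s,allow_pickle=True)
o=np.zeros((360,800,3),np.uint8)
o[:360,:480]=cv2.resize(im,(480,360));o[:300,480:]=cv2.resize(t[80:355,120:413],(320,300));cv2.imwrite("pics/c8.png",o)
E
```

```text
time: 17.78
tcp_pos: [497.5, 102.2, 227.9]
ee_rot: [0.023, 1.0, -0.0, -0.0]
contact_force: [1.6, 0.1, 0.1]
width: 70.5
finger_force: 0.0
time: 18.45
tcp_pos: [473.3, -219.7, 226.0]
ee_rot: [0.023, 1.0, -0.0, 0.0]
contact_force: [0.6, -0.0, 0.7]
width: 74.9
finger_force: 0.0
time: 18.7
tcp_pos: [471.5, -254.0, 225.4]
ee_rot: [0.024, 1.0, 0.0, -0.0]
contact_force: [0.1, 0.9, 0.1]
width: 75.1
finger_force: 0.0
[ 471.78 -252.79  225.58] [ 0.02  1.    0.   -0.  ] 75.1191429992045
```

View pics/c8.png

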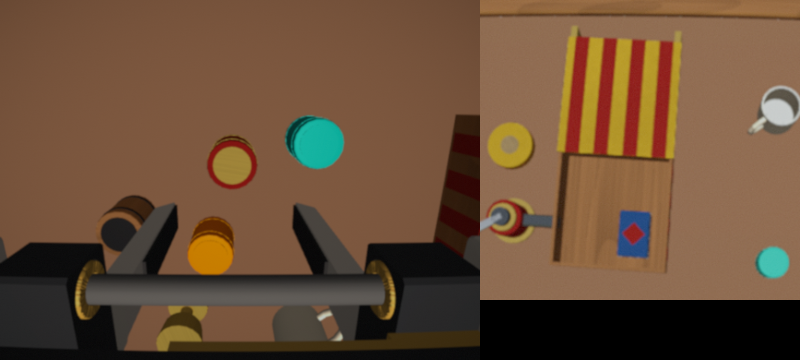

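The card box stands flat in the chest. The chip tin's brass top is at wrist px (309,219), the turquoise tin at (420,190), the orange tin at (281,335), and the dice cup at (164,311).

```bash
cat >> h.py <<'E'
def circ(im,mask,roi):
    x0,y0,x1,y1=roi;m=np.zeros(im.shape[:2],np.uint8);m[y0:y1,x0:x1]=mask[y0:y1,x0:x1]
    m=cv2.morphologyEx(m,cv2.MORPH_OPEN,np.ones((3,3)))
    c=max(cv2.findContours(m,0,1)[0],key=cv2.contourArea);return cv2.fitEllipse(cv2.convexHull(c))
E
python3 - <<'E'
from h import *
s=np.load("pics/w8.npy",allow_pickle=True).item();im=cv2.imread("pics/w8.png")
hsv=cv2.cvtColor(im,cv2.COLOR_BGR2HSV).astype(int);H,S,V=[hsv[...,k] for k in range(3)]
e=circ(im,(H>15)&(H<40)&(S>100)&(V>100),(278,192,345,255));print(e);print("chip",onz("wrist",e[0],62,s))
e=circ(im,(V<45),(125,280,205,340));print(e);print("cup",onz("wrist",e[0],66,s))
print("turq",onz("wrist",(421,190),62,s))
E
```

```text
((309.0258483886719, 220.34616088867188), (49.65374755859375, 50.701622009277344), 90.46639251708984)
chip [ 470.48 -256.91   62.  ]
((157.44573974609375, 311.788818359375), (42.20769119262695, 44.8327751159668), 110.08963012695312)
cup [ 547.25 -397.8    66.  ]
turq [ 448.96 -161.94   62.  ]
```

```bash
python3 -m jog '[[0,0,0,-0.001,-0.004,-0.037,0.6],[0,0,0,0,0,-0.037,0.6],[0,0,0,0,0,-0.037,0.6],[0,0,0,0,0,-0.037,0.6],[0,0,0,0,0,-0.037,0.6],[0,0,0,0,0,0,0.6],[0,0,0,0,0,0,-1],[0,0,0,0,0,0,-1]]'
python3 -m jog '[[0,0,0,0,0,0,-1],[0,0,0,0,0,0,-1],[0,0,0,0,0,0,-1],[0,0,0,0,0,0,-1]]'
```

```text
time: 19.47
tcp_pos: [472.1, -256.7, 43.1]
ee_rot: [0.023, 1.0, -0.001, 0.001]
contact_force: [0.6, 0.6, 0.5]
width: 65.5
finger_force: 0.0
time: 19.8
tcp_pos: [472.3, -257.2, 43.5]
ee_rot: [0.023, 1.0, -0.001, 0.002]
contact_force: [0.3, 4.3, 9.6]
width: 57.3
finger_force: 30.0
```

```bash
python3 -m jog '[[0,0,0,0,0,0.035,-1],[0,0,0,0,0,0.04,-1],[0,0,0,0.006,0.0373,0.04,-1],[0,0,0,0.006,0.0373,0,-1],[0,0,0,0.006,0.0373,0,-1],[0,0,0,0.006,0.0373,0,-1],[0,0,0,0.006,0.0373,0,-1],[0,0,0,0.006,0.0373,0,-1]]'
python3 -m jog '[[0,0,0,0.006,0.0373,0,-1],[0,0,0,0.006,0.0373,0,-1],[0,0,0,0.006,0.0373,0,-1],[0,0,0,0.006,0.0373,0,-1],[0,0,0,0.006,0.0373,0,-1],[0,0,0,0.006,0.0373,0,-1],[0,0,0,0,0,0,-1],[0,0,0,0,0,0,-1]]'
```

```text
time: 20.47
tcp_pos: [505.7, -40.3, 147.8]
ee_rot: [0.023, 1.0, -0.0, 0.001]
contact_force: [0.1, 0.0, -2.3]
width: 57.3
finger_force: 30.0
time: 21.13
tcp_pos: [541.4, 183.3, 147.2]
ee_rot: [0.022, 1.0, 0.0, 0.001]
contact_force: [-0.3, -0.3, -2.9]
width: 57.7
finger_force: 30.0
```

```bash
python3 -m jog '[[0,0,0,0.003,0.007,0,-1],[0,0,0,0,0,-0.035,-1],[0,0,0,0,0,-0.035,-1],[0,0,0,0,0,-0.023,-1],[0,0,0,0,0,0,-1],[0,0,0,0,0,0,-1]]'
python3 -m jog '[[0,0,0,0,0,-0.002,-1],[0,0,0,0,0,0,-1]]'
python3 -m jog '[[0,0,0,0,0,-0.002,-1],[0,0,0,0,0,0,-1]]'
```

```text
time: 21.63
tcp_pos: [544.7, 187.9, 53.6]
ee_rot: [0.024, 1.0, -0.0, -0.0]
contact_force: [0.4, 0.7, -1.9]
width: 57.7
finger_force: 30.0
time: 21.8
tcp_pos: [545.3, 188.6, 52.8]
ee_rot: [0.023, 1.0, 0.0, 0.001]
contact_force: [-0.3, 0.3, -3.2]
width: 57.4
finger_force: 30.0
time: 21.97
tcp_pos: [544.8, 188.7, 49.8]
ee_rot: [0.023, 1.0, 0.0, 0.001]
contact_force: [-0.7, -0.7, -2.2]
width: 57.5
finger_force: 30.0
```

```bash
python3 -m jog '[[0,0,0,0,0,-0.002,-1],[0,0,0,0,0,0,-1]]'
python3 -m jog '[[0,0,0,0,0,-0.001,-1],[0,0,0,0,0,0,-1]]'
```

```text
time: 22.13
tcp_pos: [544.9, 188.9, 47.7]
ee_rot: [0.023, 1.0, 0.0, 0.001]
contact_force: [1.0, 0.5, 1.6]
width: 57.8
finger_force: 30.0
time: 22.3
tcp_pos: [545.2, 188.9, 47.5]
ee_rot: [0.023, 1.0, 0.0, 0.001]
contact_force: [-1.4, -1.3, 10.5]
width: 58.0
finger_force: 30.0
```

```bash
python3 -m jog '[[0,0,0,0,0,0,0.38],[0,0,0,0,0,0,0.38],[0,0,0,0,0,0,0.38],[0,0,0,0,0,0.02,0.38],[0,0,0,0,0,0.04,0.38],[0,0,0,0,0,0.04,0.5],[0,0,0,0,0,0.04,0.6],[0,0,0,0,0,0.04,0.65]]'
python3 -m jog '[[0,0,0,0,-0.039,0,0.65],[0,0,0,0,-0.039,0,0.65],[0,0,0,0,-0.039,0,0.65],[0,0,0,0,-0.039,0,0.65],[0,0,0,0,-0.039,0,0.65],[0,0,0,0,-0.039,0,0.65],[0,0,0,0,-0.039,0,0.65],[0,0,0,0,-0.039,0,0.65]]'
python3 -m jog '[[0,0,0,0,-0.039,0,0.65],[0,0,0,0,-0.039,0,0.65],[0,0,0,0,-0.039,0,0.65],[0,0,0,0,-0.039,0,0.65],[0,0,0,0,-0.039,0,0.65],[0,0,0,0,-0.039,0,0.65],[0,0,0,0,-0.039,0,0.65],[0,0,0,0,0,0,0.65]]'
python3 - <<'E'
from h import *
t=eyes.camera("top");cv2.imwrite("pics/top9.png",t)
s=arm.sense();im=eyes.camera("wrist");cv2.imwrite("pics/w9.png",im);print(s["tcp_pos"],s["ee_rot"],s["width"],s["joint_pos"]);np.save("pics/w9.npy",s,allow_pickle=True)
o=np.zeros((360,800,3),np.uint8)
o[:360,:480]=cv2.resize(im,(480,360));o[:300,480:]=cv2.resize(t[80:355,120:413],(320,300));cv2.imwrite("pics/c9.png",o)
E
```

```text
time: 22.97
tcp_pos: [544.1, 188.6, 228.0]
ee_rot: [0.023, 1.0, -0.0, -0.0]
contact_force: [0.7, -0.0, -0.1]
width: 76.6
finger_force: 0.0
time: 23.63
tcp_pos: [544.1, -125.1, 226.1]
ee_rot: [0.023, 1.0, -0.0, -0.0]
contact_force: [0.7, 0.4, -0.3]
width: 77.4
finger_force: 0.0
time: 24.3
tcp_pos: [542.8, -402.0, 224.5]
ee_rot: [0.026, 1.0, 0.0, -0.001]
contact_force: [0.0, 0.3, -0.9]
width: 77.4
finger_force: 0.0
[ 543.4  -399.17  224.59] [ 0.02  1.    0.   -0.  ] 77.51550818382714 [-0.69  0.59  1.11 -0.    1.45 -2.21]
```

View pics/c9.png

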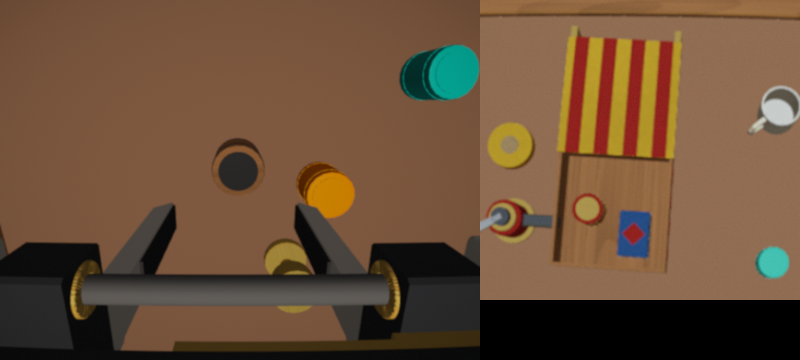

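The chip tin and card box stand in the chest. The dice cup's black top is at wrist px (317,227), and the orange tin at (440,258) is clear of the fingers.

Run:
```python
from h import *
s=np.load("pics/w9.npy",allow_pickle=True).item();im=cv2.imread("pics/w9.png")
V=im.max(2)
e=circ(im,(V<50),(285,195,350,262));print(e);print("cup",onz("wrist",e[0],66,s),"orange",onz("wrist",(440,258),62,s))
```

```text
((317.1400451660156, 228.09629821777344), (48.93128204345703, 50.1424674987793), 83.59866333007812)
cup [ 547.85 -396.63   66.  ] orange [ 581.01 -290.68   62.  ]
```

```bash
python3 -m jog '[[0,0,0,0.004,0.001,-0.037,0.65],[0,0,0,0,0,-0.037,0.65],[0,0,0,0,0,-0.037,0.65],[0,0,0,0,0,-0.037,0.65],[0,0,0,0,0,-0.036,0.65],[0,0,0,0,0,0,0.65],[0,0,0,0,0,0,-1],[0,0,0,0,0,0,-1]]'
python3 -m jog '[[0,0,0,0,0,0,-1],[0,0,0,0,0,0,-1],[0,0,0,0,0,0,-1],[0,0,0,0,0,0,-1]]'
```

```text
time: 25.07
tcp_pos: [549.7, -395.3, 45.0]
ee_rot: [0.023, 1.0, -0.001, 0.001]
contact_force: [0.4, 0.2, 0.4]
width: 67.4
finger_force: 0.0
time: 25.4
tcp_pos: [549.7, -395.8, 45.4]
ee_rot: [0.023, 1.0, -0.001, 0.002]
contact_force: [-0.2, 3.5, 7.9]
width: 59.6
finger_force: 30.0
```

```bash
python3 -m jog '[[0,0,0,0,0,0.04,-1],[0,0,0,0,0,0.04,-1],[0,0,0,0,0,0.04,-1],[0,0,0,0.003,0.038,0,-1],[0,0,0,0.003,0.038,0,-1],[0,0,0,0.003,0.038,0,-1],[0,0,0,0.003,0.038,0,-1],[0,0,0,0.003,0.038,0,-1]]'
python3 -m jog '[[0,0,0,0.003,0.038,0,-1],[0,0,0,0.003,0.038,0,-1],[0,0,0,0.003,0.038,0,-1],[0,0,0,0.003,0.038,0,-1],[0,0,0,0.003,0.038,0,-1],[0,0,0,0.003,0.038,0,-1],[0,0,0,0.003,0.038,0,-1],[0,0,0,0,0,0,-1]]'
python3 -m jog '[[0,0,0,0,0,0,-1],[0,0,0,0,0,0,-1]]'
```

```text
time: 26.07
tcp_pos: [563.5, -203.6, 163.9]
ee_rot: [0.023, 1.0, -0.0, 0.001]
contact_force: [1.4, -0.9, -1.6]
width: 59.7
finger_force: 30.0
time: 26.73
tcp_pos: [584.7, 66.5, 163.9]
ee_rot: [0.021, 1.0, 0.001, 0.001]
contact_force: [0.1, 1.1, -1.0]
width: 59.4
finger_force: 30.0
time: 26.9
tcp_pos: [584.6, 60.4, 163.2]
ee_rot: [0.023, 1.0, -0.0, 0.001]
contact_force: [0.0, 1.5, -1.0]
width: 59.8
finger_force: 30.0
```

```bash
python3 -m jog '[[0,0,0,0.003,0.037,0,-1],[0,0,0,0,0,-0.02,-1],[0,0,0,0,0,-0.035,-1],[0,0,0,0,0,-0.035,-1],[0,0,0,0,0,-0.018,-1],[0,0,0,0,0,0,-1],[0,0,0,0,0,0,-1]]'
python3 -m jog '[[0,0,0,0,0,-0.002,-1],[0,0,0,0,0,0,-1]]'
python3 -m jog '[[0,0,0,0,0,-0.002,-1],[0,0,0,0,0,0,-1]]'
```

```text
time: 27.48
tcp_pos: [587.6, 96.4, 54.2]
ee_rot: [0.024, 1.0, -0.0, -0.0]
contact_force: [0.5, 0.6, -1.2]
width: 59.9
finger_force: 30.0
time: 27.65
tcp_pos: [588.1, 97.2, 53.2]
ee_rot: [0.024, 1.0, 0.0, 0.001]
contact_force: [-0.4, 0.6, -1.4]
width: 59.4
finger_force: 30.0
time: 27.82
tcp_pos: [587.7, 97.6, 50.5]
ee_rot: [0.023, 1.0, 0.0, 0.0]
contact_force: [-1.0, 0.4, -1.8]
width: 59.7
finger_force: 30.0
```

```bash
python3 -m jog '[[0,0,0,0,0,-0.001,-1],[0,0,0,0,0,0,-1]]'
python3 -m jog '[[0,0,0,0,0,-0.001,-1],[0,0,0,0,0,0,-1]]'
```

```text
time: 27.98
tcp_pos: [587.5, 97.7, 49.2]
ee_rot: [0.023, 1.0, -0.0, 0.0]
contact_force: [-0.1, 0.1, -1.8]
width: 59.3
finger_force: 30.0
time: 28.15
tcp_pos: [587.8, 97.8, 49.0]
ee_rot: [0.023, 1.0, -0.0, 0.0]
contact_force: [-1.9, 0.2, 4.9]
width: 60.0
finger_force: 30.0
```

```bash
python3 -m jog '[[0,0,0,0,0,0,0.45],[0,0,0,0,0,0,0.45],[0,0,0,0,0,0,0.45],[0,0,0,0,0,0.02,0.45],[0,0,0,0,0,0.04,0.45],[0,0,0,0,0,0.04,0.3],[0,0,0,0,0,0.04,0.3],[0,0,0,0,0,0.04,0.2]]'
python3 -m jog '[[0,0,0,0,0,0.036,0.2],[0,0,-0.11,-0.0118,0.0346,0,0.2],[0,0,-0.11,-0.0118,0.0346,0,0.2],[0,0,-0.11,-0.0118,0.0346,0,0.2],[0,0,-0.11,-0.0118,0.0346,0,0.2],[0,0,-0.11,-0.0118,0.0346,0,0.2],[0,0,-0.11,-0.0118,0.0346,0,0.2]]'
python3 -m jog '[[0,0,-0.11,-0.0118,0.0346,0,0.2],[0,0,-0.11,-0.0118,0.0346,0,0.2],[0,0,-0.11,-0.0118,0.0346,0,0.2],[0,0,0,0,0,0,0.2],[0,0,0,0,0,0,0.2]]'
python3 - <<'E'
from h import *
t=eyes.camera("top");cv2.imwrite("pics/top10.png",t)
s=arm.sense();im=eyes.camera("wrist");cv2.imwrite("pics/w10.png",im);print(s["tcp_pos"],s["ee_rot"],s["width"],s["joint_pos"]);np.save("pics/w10.npy",s,allow_pickle=True)
o=np.zeros((360,800,3),np.uint8)
o[:360,:480]=cv2.resize(im,(480,360));o[:300,480:]=cv2.resize(t[80:355,120:413],(320,300));cv2.imwrite("pics/c10.png",o)
E
```

```text
time: 28.82
tcp_pos: [587.1, 97.7, 230.1]
ee_rot: [0.023, 1.0, -0.0, -0.0]
contact_force: [0.1, 0.2, 0.0]
width: 57.7
finger_force: 0.0
time: 29.4
tcp_pos: [515.8, 306.9, 264.2]
ee_rot: [0.348, 0.937, 0.0, 0.0]
contact_force: [-0.3, 0.5, -0.1]
width: 56.6
finger_force: 0.0
time: 29.82
tcp_pos: [480.4, 410.5, 263.6]
ee_rot: [0.494, 0.869, -0.0, -0.0]
contact_force: [0.2, -0.2, 0.5]
width: 56.4
finger_force: 0.0
[481.1  409.32 263.79] [ 0.49  0.87 -0.   -0.  ] 56.3212369059711 [ 0.65  0.46  1.2  -0.    1.48  0.11]
```

View pics/c10.png

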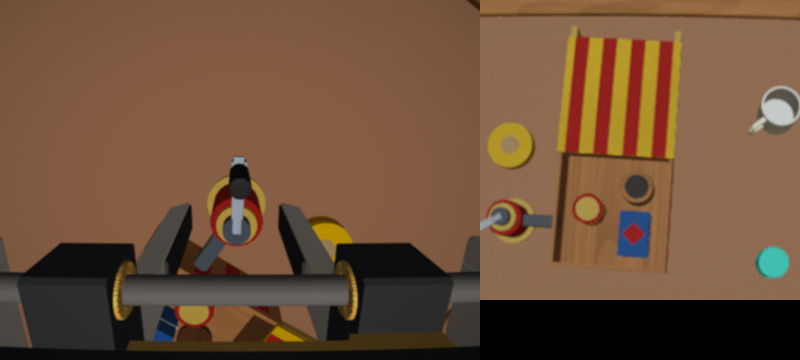

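All three items stand upright in the chest, and the full top view at the half-wound stage showed no others. The handle is still up, with its top at wrist px (320,250).

Run:
```python
from h import *
s=np.load("pics/w10.npy",allow_pickle=True).item();print(onz("wrist",(320,250),194,s))
v=np.array([482,410])-[523.5,342.5];a0=np.degrees(np.arctan2(v[1],v[0]));print(a0)
```

```text
[483.79 414.11 194.  ]
121.58381651815913
```

```bash
python3 -m jog '[[0,0,0,0.001,0.001,-0.035,0.2],[0,0,0,0,0,-0.035,0.2],[0,0,0,0,0,-0.024,0.2],[0,0,0,0,0,0,-1],[0,0,0,0,0,0,-1],[0,0,0,0,0,0,-1],[0,0,0,0,0,0,-1],[0,0,0,0,0,0,-1]]'
python3 -m jog '[[0,0,0,0,0,0,-1],[0,0,0,0,0,0,-1],[0,0,0,0,0,0,-1],[0,0,0,0,0,0,-1]]'
python3 -m jog '[[0,0,0,0.0258,0.0102,0,-1],[0,0,0,0.0278,0.0007,0,-1],[0,0,0,0.0263,-0.0088,0,-1],[0,0,0,0.0217,-0.0173,0,-1],[0,0,0,0,0,0,-1]]'
python3 -c "
from h import *
s=arm.sense();v=s['tcp_pos']-[523.5,342.5,0];print(np.degrees(np.arctan2(v[1],v[0])),np.hypot(*v[:2]))"
```

```text
time: 30.58
tcp_pos: [482.9, 410.3, 172.0]
ee_rot: [0.495, 0.869, 0.001, 0.001]
contact_force: [-0.1, -0.1, 0.7]
width: 26.4
finger_force: 0.0
time: 30.92
tcp_pos: [482.9, 410.5, 171.4]
ee_rot: [0.495, 0.869, 0.001, 0.001]
contact_force: [2.2, 0.6, 6.7]
width: 19.6
finger_force: 30.0
time: 31.33
tcp_pos: [586.6, 391.5, 171.3]
ee_rot: [0.497, 0.868, -0.001, 0.0]
contact_force: [-4.8, -6.7, 11.2]
width: 19.5
finger_force: 30.0
37.80360332530052 79.92023754198897
```

```bash
python3 -m jog '[[0,0,0,0.0145,-0.0237,0,-1],[0,0,0,0.0055,-0.0272,0,-1],[0,0,0,-0.0041,-0.0275,0,-1],[0,0,0,-0.0133,-0.0244,0,-1],[0,0,0,-0.0208,-0.0184,0,-1],[0,0,0,0,0,0,-1]]'
python3 -m jog '[[0,0,0,-0.0258,-0.0102,0,-1],[0,0,0,-0.0278,-0.0007,0,-1],[0,0,0,-0.0263,0.0088,0,-1],[0,0,0,-0.0217,0.0173,0,-1],[0,0,0,-0.0145,0.0237,0,-1],[0,0,0,0,0,0,-1]]'
python3 -m jog '[[0,0,0,-0.0055,0.0272,0,-1],[0,0,0,0.0041,0.0275,0,-1],[0,0,0,0.0133,0.0244,0,-1],[0,0,0,0.0208,0.0184,0,-1],[0,0,0,0.0258,0.0102,0,-1],[0,0,0,0,0,0,-1]]'
python3 -c "
from h import *
s=arm.sense();v=s['tcp_pos']-[523.5,342.5,0];print(np.degrees(np.arctan2(v[1],v[0])),np.hypot(*v[:2]))"
```

```text
time: 31.83
tcp_pos: [563.6, 271.8, 171.5]
ee_rot: [0.496, 0.868, 0.0, -0.0]
contact_force: [-0.5, -0.8, -2.2]
width: 19.7
finger_force: 30.0
time: 32.33
tcp_pos: [447.8, 315.3, 171.1]
ee_rot: [0.494, 0.869, 0.001, 0.0]
contact_force: [-5.8, 1.3, 8.8]
width: 19.3
finger_force: 30.0
time: 32.83
tcp_pos: [511.7, 421.5, 171.1]
ee_rot: [0.495, 0.869, 0.001, 0.001]
contact_force: [0.7, 2.6, 10.1]
width: 19.4
finger_force: 30.0
98.53359348778159 79.83567359155761
```

```bash
python3 -m jog '[[0,0,0,0.0278,0.0007,0,-1],[0,0,0,0.0263,-0.0088,0,-1],[0,0,0,0.0217,-0.0173,0,-1],[0,0,0,0.0145,-0.0237,0,-1],[0,0,0,0.0055,-0.0272,0,-1],[0,0,0,-0.0041,-0.0275,0,-1],[0,0,0,0,0,0,-1]]'
python3 -m jog '[[0,0,0,-0.0133,-0.0244,0,-1],[0,0,0,-0.008,-0.0078,0,-1],[0,0,0,0,0,0,-1]]'
python3 -c "
from h import *
s=arm.sense();v=s['tcp_pos']-[523.5,342.5,0];print(np.degrees(np.arctan2(v[1],v[0])),np.hypot(*v[:2]))"
```

```text
time: 33.42
tcp_pos: [599.6, 312.8, 170.9]
ee_rot: [0.496, 0.868, -0.0, -0.001]
contact_force: [-5.0, -0.8, 4.4]
width: 19.7
finger_force: 30.0
time: 33.67
tcp_pos: [578.4, 282.3, 170.8]
ee_rot: [0.496, 0.868, -0.0, 0.0]
contact_force: [2.9, -5.2, 2.9]
width: 19.3
finger_force: 30.0
-47.624650589218554 81.45155308484257
```

```bash
python3 -m jog '[[0,0,0,-0.006,-0.0046,0,-1],[0,0,0,-0.0042,-0.0028,0,-1],[0,0,0,0,0,0,-1]]'
python3 -m jog '[[0,0,0,-0.0034,-0.002,0,-1],[0,0,0,0,0,0,-1]]'
python3 -m jog '[[0,0,0,-0.0026,-0.0015,0,-1],[0,0,0,0,0,0,-1]]'
python3 -c "
from h import *
s=arm.sense();v=s['tcp_pos']-[523.5,342.5,0];print(np.degrees(np.arctan2(v[1],v[0])),np.hypot(*v[:2]))"
```

```text
time: 33.92
tcp_pos: [569.4, 275.8, 170.7]
ee_rot: [0.496, 0.869, -0.0, 0.001]
contact_force: [3.9, -8.8, 4.5]
width: 19.4
finger_force: 30.0
time: 34.08
tcp_pos: [566.2, 274.0, 170.7]
ee_rot: [0.495, 0.869, -0.0, 0.001]
contact_force: [3.9, -7.6, 4.0]
width: 19.4
finger_force: 30.0
time: 34.25
tcp_pos: [563.7, 272.6, 170.7]
ee_rot: [0.495, 0.869, -0.0, 0.001]
contact_force: [4.4, -7.0, 5.1]
width: 19.6
finger_force: 30.0
-60.10132605212688 80.67289302847604
```

```bash
python3 -m jog '[[0,0,0,-0.0028,-0.001,0,-1],[0,0,0,0,0,0,-1]]'
python3 -m jog '[[0,0,0,-0.0028,-0.001,0,-1],[0,0,0,0,0,0,-1]]'
python3 -c "
from h import *
s=arm.sense();v=s['tcp_pos']-[523.5,342.5,0];print(np.degrees(np.arctan2(v[1],v[0])),np.hypot(*v[:2]))"
```

```text
time: 34.42
tcp_pos: [562.2, 272.8, 171.0]
ee_rot: [0.495, 0.869, 0.002, 0.002]
contact_force: [16.4, 2.4, 0.1]
width: 19.7
finger_force: 30.0
time: 34.58
tcp_pos: [560.6, 272.9, 171.2]
ee_rot: [0.495, 0.869, 0.004, 0.003]
contact_force: [27.3, 10.7, -6.4]
width: 20.0
finger_force: 29.9
-61.9739170608404 78.85535642730552
```

At the closed stop, with force rising to 29 N. I'll ease off, release, and swing the tool horizontal again to fold the handle.

```bash
python3 -m jog '[[0,0,0,0.005,0.0016,0,-1],[0,0,0,0,0,0,0.2],[0,0,0,0,0,0,0.2],[0,0,0,0,0,0,0.2],[0,0,0,0,0,0,0.2],[0,0,0,0,0,0.035,0.2],[0,0,0,0,0,0.035,0.2],[0,0,0,0,0,0.025,0.2]]'
python3 - <<'E'
from h import *
s=arm.sense();im=eyes.camera("wrist");cv2.imwrite("pics/w11.png",im);np.save("pics/w11.npy",s,allow_pickle=True);print(s["tcp_pos"])
V=im.max(2);m=np.zeros(V.shape,np.uint8);m[200:290,270:360]=V[200:290,270:360]<60
c=max(cv2.findContours(m,0,1)[0],key=cv2.contourArea);print(cv2.boundingRect(c),cv2.minEnclosingCircle(c))
t=eyes.camera("top");cv2.imwrite("pics/top11.png",t)
hsv=cv2.cvtColor(t,cv2.COLOR_BGR2HSV).astype(int);H,S=hsv[...,0],hsv[...,1]
z=np.zeros(H.shape,np.uint8);v=(S>185)&((H<5)|(H>172)|((H>20)&(H<34)));z[205:340,190:310]=v[205:340,190:310]
z=cv2.morphologyEx(z,cv2.MORPH_CLOSE,np.ones((5,5)));c=max(cv2.findContours(z,0,1)[0],key=cv2.contourArea);e=cv2.approxPolyDP(c,10,True)[:,0].astype(float)
print([(p.tolist(),onz("top",p,94)[:2]) for p in e])
E
```

```text
time: 35.25
tcp_pos: [561.7, 273.1, 268.0]
ee_rot: [0.495, 0.869, 0.001, 0.0]
contact_force: [0.7, 0.1, 1.0]
width: 56.3
finger_force: 0.0
[561.7  273.13 267.96]
(302, 219, 32, 43) ((316.81817626953125, 240.18182373046875), 21.368568420410156)
[([192.0, 213.0], array([655.84, 240.34])), ([190.0, 322.0], array([438.02, 234.72])), ([289.0, 328.0], array([431.29,  39.63])), ([296.0, 220.0], array([645.38,  30.84]))]
```

```bash
python3 -m jog '[[0,0,0,0.0025,0.0015,0,0.2],[0.103,0.062,0,0.0047,-0.0078,-0.007,0.2],[0.103,0.062,0,0.0047,-0.0078,-0.007,0.2],[0.103,0.062,0,0.0047,-0.0078,-0.007,0.2],[0.103,0.062,0,0.0047,-0.0078,-0.007,0.2],[0.103,0.062,0,0.0047,-0.0078,-0.007,0.2],[0.103,0.062,0,0.0047,-0.0078,-0.007,0.2],[0.103,0.062,0,0.0047,-0.0078,-0.007,0.2]]'
python3 -m jog '[[0.103,0.062,0,0.0047,-0.0078,-0.007,0.2],[0.103,0.062,0,0.0047,-0.0078,-0.007,0.2],[0.103,0.062,0,0.0047,-0.0078,-0.007,0.2],[0.103,0.062,0,0.0047,-0.0078,-0.007,0.2],[0.103,0.062,0,0.0047,-0.0078,-0.007,0.2],[0.103,0.062,0,0.0047,-0.0078,-0.007,0.2],[0.015,0.009,0,0,0,-0.002,0.2],[0,0,0,0,0,0,0.2]]'
python3 - <<'E'
from h import *
s=arm.sense();im=eyes.camera("wrist");cv2.imwrite("pics/w12.png",im);np.save("pics/w12.npy",s,allow_pickle=True);print(s["tcp_pos"]);T=R.from_quat(s["ee_rot"]).as_matrix();print(T)
V=im.max(2)
# handle expected: column at lateral px
for z in(140,175,194): print(proj("wrist",[564.5,275,z],s))
m=(V<60).astype(np.uint8)
for r in range(180,300,20): print(r,np.flatnonzero(m[r,220:420])+220)
E
```

```text
time: 36.02
tcp_pos: [597.3, 219.1, 214.7]
ee_rot: [0.452, 0.791, 0.201, -0.359]
contact_force: [-0.1, 1.0, -0.2]
width: 56.1
finger_force: 0.0
time: 36.68
tcp_pos: [624.7, 173.2, 168.2]
ee_rot: [-0.35, -0.609, -0.346, 0.621]
contact_force: [-0.7, 0.3, 0.4]
width: 56.4
finger_force: 0.0
[624.7  173.2  168.19]
[[ 0.02  0.86 -0.51]
 [-0.    0.51  0.86]
 [ 1.   -0.01  0.01]]
[313.65 273.46]
[313.  228.6]
[312.63 203.13]
180 [270 271 272 273 274 275 276 277 278 279 280 281 282 283 284 285 286 287
 288 289 290 291 292 293 294 295 296 297 298 299 300 301 302 303 304 305
 306 307 308 309 310 311 312 313 314 315 316 317 318 319 320 321 322 323
 324 325 326 327 328 329 330 331 332 333 334 335 336 337 338 339 340 341
 342 343 344 345 346 347 348 349 350 351 352 353 354 355 356 357 358 359
 360 361 362 363 364 365 366 367 368 369 370 371 372 373 374 375 376 377
 378 379 380 381 382 383 384 385 386 387 388 389 390 391 392 393 394 395
 396 397 398 399 400 401 402 403 404 405 406 407 408 409 410 411 412 413
 414 415 416 417 418 419]
200 [270 271 272 273 274 275 276 277 278 279 280 281 282 283 284 
[... 1091 characters left out ...]
3 404 405 406 407 408 409 410 411 412 413 414
 415 416 417 418 419]
240 [302 303 304 305 306 307 308 309 310 311 312 313 314 315 316 317 318 319
 320 321 322 323 324 325 339 340 341 342 343 344 345 346 347 348 349 350
 351 352 353 354 355 356 357 358 359 360 361 362 363 364 365 366 367 368
 369 370 371 372 373 374 375 376 377 378 379 380 381 382 383 384 385 386
 387 388 389 390 391 392 393 394 395 396 397 398 399 400 401 402 403 404
 405 406 407 408 409 410 411 412 413 414 415 416 417 418 419]
260 [302 303 304 305 306 307 308 309 310 311 312 313 314 315 316 317 318 319
 320 321 322 323 324]
280 [251 252 253 254 305 306 307 308 309 310 311 312 313 314 315 316 317 318
 319 320 321 373 374 375]
```

The handle is centred between the fingers at column 313. I'll move in and grip.

```bash
python3 -m jog '[[0,0,0,-0.0154,0.026,0.004,0.2],[0,0,0,-0.0204,0.0344,0,0.2],[0,0,0,-0.0154,0.026,0,0.2],[0,0,0,-0.0095,0.016,0,0.2],[0,0,0,0,0,0,-1],[0,0,0,0,0,0,-1],[0,0,0,0,0,0,-1],[0,0,0,0,0,0,-1]]'
python3 -m jog '[[0,0,0,0,0,0,-1],[0,0,0,0,0,0,-1],[0,0,0,0,0,0,-1],[0,0,0,0,0,0,-1]]'
python3 - <<'E'
from h import *
np.set_printoptions(precision=4,suppress=True)
s=arm.sense();print(s["tcp_pos"],s["width"],s["finger_force"])
P=np.array([564.6,274.2,122.]);a=np.radians(-58.7);y=np.array([-np.sin(a),np.cos(a),0])
v=s["tcp_pos"]-P;pr=v
for k in range(1,15):
    w=R.from_rotvec(-y*0.12*k).apply(v);print(k,((w-pr)/1000).round(4).tolist(),w+P);pr=w
E
```

```text
time: 37.4
tcp_pos: [565.3, 274.8, 176.9]
ee_rot: [-0.349, -0.612, -0.348, 0.619]
contact_force: [0.4, -1.0, -1.4]
width: 33.1
finger_force: 0.0
time: 37.73
tcp_pos: [564.9, 275.1, 176.1]
ee_rot: [-0.349, -0.611, -0.348, 0.62]
contact_force: [-0.2, -2.5, 1.3]
width: 19.2
finger_force: 30.0
[564.8511 275.1221 176.1279] 19.232066437057394 29.99787747859955
1 [-0.0034, 0.0055, -0.0005] [561.4871 280.6547 175.6599]
2 [-0.0033, 0.0054, -0.0012] [558.1765 286.0997 174.4202]
3 [-0.0032, 0.0053, -0.002] [554.9668 291.3788 172.4265]
4 [-0.0031, 0.005, -0.0027] [551.9042 296.4159 169.7076]
5 [-0.0029, 0.0047, -0.0034] [549.0327 301.1387 166.3025]
6 [-0.0026, 0.0043, -0.004] [546.3936 305.4792 162.2602]
7 [-0.0024, 0.0039, -0.0046] [544.0249 309.375  157.6388]
8 [-0.0021, 0.0034, -0.0051] [541.9607 312.7701 152.5049]
9 [-0.0017, 0.0028, -0.0056] [540.2306 315.6157 146.9322]
10 [-0.0014, 0.0023, -0.0059] [538.8595 317.8707 141.0009]
11 [-0.001, 0.0016, -0.0062] [537.8671 319.5029 134.7964]
12 [-0.0006, 0.001, -0.0064] [537.2678 320.4886 128.4077]
13 [-0.0002, 0.0003, -0.0065] [537.0701 320.8137 121.927 ]
14 [0.0002, -0.0003, -0.0065] [537.2769 320.4736 115.4473]
```

```bash
python3 -m jog '[[-0.1025,-0.0624,0,-0.0034,0.0055,-0.0005,-1],[-0.1025,-0.0624,0,-0.0033,0.0054,-0.0012,-1],[-0.1025,-0.0624,0,-0.0032,0.0053,-0.002,-1],[-0.1025,-0.0624,0,-0.0031,0.005,-0.0027,-1],[0,0,0,0,0,0,-1]]'
python3 -m jog '[[-0.1025,-0.0624,0,-0.0029,0.0047,-0.0034,-1],[-0.1025,-0.0624,0,-0.0026,0.0043,-0.004,-1],[-0.1025,-0.0624,0,-0.0024,0.0039,-0.0046,-1],[-0.1025,-0.0624,0,-0.0021,0.0034,-0.0051,-1],[0,0,0,0,0,0,-1]]'
python3 -m jog '[[-0.1025,-0.0624,0,-0.0017,0.0028,-0.0056,-1],[-0.1025,-0.0624,0,-0.0014,0.0023,-0.0059,-1],[-0.1025,-0.0624,0,-0.001,0.0016,-0.0062,-1],[-0.1025,-0.0624,0,-0.0006,0.001,-0.0064,-1],[0,0,0,0,0,0,-1]]'
```

```text
time: 38.15
tcp_pos: [551.9, 296.9, 170.3]
ee_rot: [0.422, 0.744, 0.255, -0.45]
contact_force: [6.9, -5.3, -11.2]
width: 19.1
finger_force: 30.0
time: 38.57
tcp_pos: [541.4, 313.6, 153.1]
ee_rot: [0.47, 0.83, 0.149, -0.262]
contact_force: [5.7, -8.0, -3.8]
width: 19.3
finger_force: 30.0
time: 38.98
tcp_pos: [536.3, 321.0, 127.8]
ee_rot: [0.491, 0.869, 0.034, -0.057]
contact_force: [7.6, -12.6, 0.4]
width: 19.2
finger_force: 29.9
```

```bash
python3 -m jog '[[-0.1025,-0.0624,0,0.0006,-0.001,-0.006,-1],[-0.009,-0.0056,0,0,0,-0.0005,-1],[0,0,0,0,0,0,-1]]'
python3 -m jog '[[0,0,0,0,0,-0.002,-1],[0,0,0,0,0,0,-1]]'
python3 -c "
from h import *
s=arm.sense();print(s['moment'],R.from_quat(s['ee_rot']).as_matrix()[:,2])"
```

```text
time: 39.23
tcp_pos: [537.0, 320.8, 122.9]
ee_rot: [0.493, 0.87, 0.005, -0.004]
contact_force: [-4.9, 0.2, 14.5]
width: 18.9
finger_force: 29.9
time: 39.4
tcp_pos: [537.4, 320.9, 121.9]
ee_rot: [0.493, 0.87, 0.006, -0.005]
contact_force: [-8.3, 1.9, 22.1]
width: 19.0
finger_force: 29.9
[0.48 1.43 0.01] [-0.    0.02 -1.  ]
```

```bash
python3 -m jog '[[0,0,0,-0.002,-0.0012,0.001,-1],[0,0,0,0,0,0,-1]]'
python3 -m jog '[[0,0,0,-0.0017,-0.001,0.001,-1],[0,0,0,0,0,0,-1]]'
python3 -m jog '[[0,0,0,-0.0017,-0.001,0,-1],[0,0,0,0,0,0,-1]]'
```

```text
time: 39.57
tcp_pos: [535.9, 320.0, 122.8]
ee_rot: [0.493, 0.87, 0.007, -0.005]
contact_force: [0.0, 7.7, 14.4]
width: 19.1
finger_force: 29.9
time: 39.73
tcp_pos: [534.7, 319.3, 123.5]
ee_rot: [0.493, 0.87, 0.008, -0.004]
contact_force: [4.9, 11.4, 8.9]
width: 19.4
finger_force: 29.9
time: 39.9
tcp_pos: [534.0, 318.9, 123.8]
ee_rot: [0.493, 0.87, 0.009, -0.003]
contact_force: [12.3, 15.4, 6.4]
width: 18.7
finger_force: 30.0
```

```bash
python3 -m jog '[[0,0,0,0.002,0.001,0,-1],[0,0,0,0,0,0,0.3],[0,0,0,0,0,0,0.3],[0,0,0,0,0,0,0.3],[0,0,0,0,0,0,0.3],[0,0,0,0,0,0.03,0.3],[0,0,0,0,0,0.04,0.3],[0,0,0,0,0,0.04,0.3]]'
python3 -m jog '[[0,0,0,0,0,0.03,0.3],[0,0,0,-0.02,-0.035,0.01,0.3],[0,0,0,-0.02,-0.035,0,0.3],[0,0,0,-0.01,-0.035,0,0.3],[0,0,0,-0.01,-0.035,0,0.3],[0,0,0,0,-0.035,0,0.3],[0,0,0,0,-0.035,0,0.3],[0,0,0,0,-0.035,0,0.3]]'
python3 -m jog '[[0,0,0,0,-0.038,0,0.3],[0,0,0,0,-0.038,0,0.3],[0,0,0,0,-0.038,0,0.3],[0,0,0,0,-0.038,0,0.3],[0,0,0,0,-0.038,0,0.3],[0,0,0,0,0,0,0.3],[0,0,0,0,0,0,0.3]]'
python3 - <<'E'
from h import *
t=eyes.camera("top");sd=eyes.camera("side");cv2.imwrite("pics/top13.png",t);cv2.imwrite("pics/side13.png",sd)
o=np.zeros((600,800,3),np.uint8)
o[:300,:400]=cv2.resize(t,(400,300));o[:300,400:]=cv2.resize(sd,(400,300))
o[300:,:400]=cv2.resize(t[240:315,105:205],(400,300),interpolation=2);o[300:,400:]=cv2.resize(sd[290:384,290:415],(400,300),interpolation=2);cv2.imwrite("pics/c13.png",o)
E
```

```text
time: 40.57
tcp_pos: [533.4, 317.1, 232.4]
ee_rot: [0.493, 0.87, 0.003, -0.005]
contact_force: [0.1, -0.6, 0.4]
width: 60.4
finger_force: 0.0
time: 41.23
tcp_pos: [473.4, 71.0, 272.0]
ee_rot: [0.493, 0.87, 0.005, -0.004]
contact_force: [0.9, 0.2, 0.7]
width: 61.3
finger_force: 0.0
time: 41.82
tcp_pos: [473.7, -118.8, 271.6]
ee_rot: [0.494, 0.869, 0.005, -0.004]
contact_force: [0.5, 0.7, 0.7]
width: 61.2
finger_force: 0.0
```

View pics/c13.png

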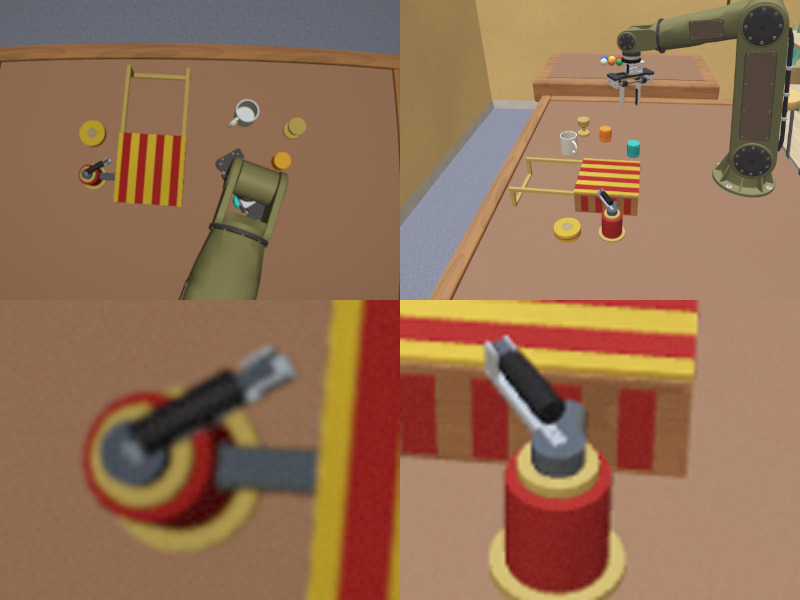

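The hatch is shut with its corners where they started, the handle lies along the arm, and the bystanders haven't moved. One numeric check that the handle is fully flat.

Run:
```python
from h import *
ax=np.array([523.5,343.]);a=np.radians(-58.7);d=np.array([np.cos(a),np.sin(a)])
for f in(0,0.1,0.2,0.3):
    F=np.r_[ax+d*(80-72*np.cos(f)),122+72*np.sin(f)];N=np.r_[ax+d*(80-14*np.cos(f)),122+14*np.sin(f)]
    print(f,proj("side",F),proj("side",N),proj("top",F),proj("top",N))
for n in("side","top"):
  for k in(0,13):
    V=cv2.imread(f"pics/{n}{k}.png").max(2);m=np.zeros(V.shape,np.uint8);r=(slice(300,335),slice(312,345)) if n=="side" else (slice(250,285),slice(130,172))
    m[r]=V[r]<60;c=max(cv2.findContours(m,0,1)[0],key=cv2.contourArea);q=cv2.minAreaRect(c);print(n,k,q,cv2.boundingRect(c))
```

```text
0 [337.07 324.13] [323.61 308.05] [138.13 274.01] [163.61 259.24]
0.1 [337.01 321.19] [323.59 307.49] [137.28 273.55] [163.47 259.14]
0.2 [336.78 318.05] [323.54 306.9 ] [136.75 272.91] [163.4 259. ]
0.3 [336.37 314.75] [323.46 306.28] [136.55 272.09] [163.39 258.82]
side 0 ((330.18585205078125, 312.75836181640625), (22.80318260192871, 8.414009094238281), 37.5685920715332) (321, 305, 20, 17)
side 13 ((330.5365905761719, 316.6707458496094), (25.45632553100586, 8.433382987976074), 51.34019470214844) (321, 307, 20, 22)
top 0 ((150.40000915527344, 266.800048828125), (8.049844741821289, 29.516094207763672), 63.43495178222656) (136, 258, 29, 19)
top 13 ((152.2692413330078, 269.3461608886719), (12.279437065124512, 29.396230697631836), 60.2551155090332) (137, 258, 29, 23)
```

The sleeve's position and slope match a fold angle of 0 (observed 51° against 50° predicted), so the handle is flat. Handing in.

```bash
python3 -c "
from workcell import arm
print(arm.sign_off())"
```

```text
the job is handed in; nothing more can be done
None
```

The job is done and handed in: the card box, chip tin and dice cup stand upright in the chest, the hatch is wound shut with the handle up, the handle is folded flat, and the mug, trophy and ticket roll were not moved; the result of the judging was not shown.

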